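# Unload the slide processor into the transport box

## Task

With the drag hook held in the gripper, hook the front lip of the slide rack and pull the rack forward until all of it stands out in front of the processor's glass roof (do not push or pull the rack with the fingers while it is under there). Stand the hook back wholly on its green mat, lying along the mat. Slide every slide frame upward out of the rack and lower it, without dropping it or laying it over, into a slot of its own in the grey transport box until it is fully home. Last, set the orange cap on the box, closed down on the rim with its edges flush with the box's all round, and leave the other things on the table where they are.

Things in the scene. Friction and masses are not known exactly. Their poses are not given: they have to be found in the camera images.
- bay: slide processor, fixed: a bay open to the front (its -x), aluminium side walls 230 mm apart inside, glass roof (underside 160, top 168 mm above the table) running 280 mm back, orange strip along its front edge. Origin on the table under the middle of that edge; x points into the bay, y along the edge. Grey housings beside it; a cross beam up to 230 mm high over its back
- rack: white slide rack, loose, about 0.35 kg empty, at first deep in the bay on the table. Origin under the middle of its slots; axes within 0.03 rad of the bay's. Base 8 mm thick, x -85 to +45 mm, y +-84 mm; frames stand on it along x. Slot block x +-45 mm, 55 mm high: slots 11 mm wide at y = -66, -22, 22, 66 mm, combs only at their ends; frames' tops stand free, 108 mm above the table
- rack_lip (a point): middle of the top of the rack's orange front lip, 82 mm in front (-x) of the rack's origin; the lip is 6 mm thick, as wide as the rack, its top 35 mm above the table; behind it is an open gap 34 mm long in x (rack x from -79 to -45 mm), floor at 8 mm
- frame_1: slide frame: thin upright panel, blue plastic border round greenish glass, 72 mm wide (its x), 8 mm thick (its y), 100 mm tall (its z); origin at the middle of its lower edge; looks the same both ways round; about 90 g. Stands in one of the rack's slots at the start; may be absent
- frame_2: slide frame: thin upright panel, blue plastic border round greenish glass, 72 mm wide (its x), 8 mm thick (its y), 100 mm tall (its z); origin at the middle of its lower edge; looks the same both ways round; about 90 g. Stands in one of the rack's slots at the start; may be absent
- frame_3: slide frame: thin upright panel, blue plastic border round greenish glass, 72 mm wide (its x), 8 mm thick (its y), 100 mm tall (its z); origin at the middle of its lower edge; looks the same both ways round; about 90 g. Stands in one of the rack's slots at the start; may be absent
- frame_4: slide frame: thin upright panel, blue plastic border round greenish glass, 72 mm wide (its x), 8 mm thick (its y), 100 mm tall (its z); origin at the middle of its lower edge; looks the same both ways round; about 90 g. Stands in one of the rack's slots at the start; may be absent
- box: grey open transport box, fixed, outside 100 (x) by 176 mm (y), rim 68 mm high; origin under its centre. Inner floor 8 mm up; four upright slots along x at y = -66, -22, 22, 66 mm, each 15 mm wide in y, 78 mm long in x, white guide combs 62 mm high at both x ends. A frame fully home stands on the floor (origin 8 mm above the box's), x along the box's x, top 40 mm above the rim
- cap: orange cap of the box, loose, 0.25 kg: 100 (x) by 176 mm (y), walls 5 mm, open below, inside 50 mm deep, top face 56 mm up. Origin under its centre, level with its lower edges. Black grip bar on top in the middle: 18 mm thick (x), 70 mm long (y), 56 to 90 mm above the origin. Stands mouth down on the table; on the box its lower edges rest on the rim (origin 68 mm above the box's)
- hook: drag hook, loose, 0.3 kg, standing on its mat. Origin at the underside, under the grip. Yellow upright grip 40 (x) by 22 mm (y), free to hold from 55 to 100 mm (its top) above the origin; dark steel foot 60 by 56 mm, 12 mm high, under it; a steel bar 16 mm wide runs from the grip along +x, underside 45, top 53 mm above the origin, to a downturned tooth
- hook_tooth (a point): middle of the lower edge of the hook's tooth, 95 mm ahead (+x) of the hook's origin, level with the foot's underside; the tooth is 8 mm thick (x), 36 mm wide (y) and reaches up to the bar
- hook_mid (a point): middle of the hook's footprint, on its underside, 35 mm ahead (+x) of the hook's origin
- mat: green parking mat of the hook, fixed, 195 mm (x) by 120 mm (y), 3 mm thick, origin under its centre; the hook's footprint is 129 by 56 mm; at first the tooth points to the mat's +x
- jar_1: bystander: specimen jar, orange lid, 56 mm wide, 75 mm tall
- jar_2: bystander: specimen jar, orange lid, 56 mm wide, 75 mm tall
- jar_3: bystander: specimen jar, white lid, 56 mm wide, 75 mm tall
- reagent: bystander: amber bottle, 66 mm wide, 150 mm tall
- mouse: bystander: black computer mouse, 110 x 62 x 34 mm
- brush: bystander: small brush, 160 mm long, lying on the table
Not all that is in view belongs to the job. Leave any pink look-alike of the hook alone.

How it is judged (in metres and radians):
On the way, in this order (a step that is already met when the one before it is completed fails the run):
1. the hook bears on the rack while the rack is still deep in the bay (contact force between hook and rack above 0.5 N and x of rack in the frame of bay above 0.03 m), for 0.1 s.
2. the whole rack stands in front of the glass roof (x of rack in the frame of bay below -0.043 m), for 0.2 s.
3. every frame stands fully home in a slot of the transport box (x of frame_1 in the frame of box between -0.012 and 0.012 m and y of frame_1 in the frame of box between -0.08 and 0.08 m and z of frame_1 in the frame of box between 0.003 and 0.014 m and angle between each of frame_1, frame_2, frame_3, frame_4's own z axis and vertical below 0.2 rad and x of frame_2 in the frame of box between -0.012 and 0.012 m and y of frame_2 in the frame of box between -0.08 and 0.08 m and z of frame_2 in the frame of box between 0.003 and 0.014 m and x of frame_3 in the frame of box between -0.012 and 0.012 m and y of frame_3 in the frame of box between -0.08 and 0.08 m and z of frame_3 in the frame of box between 0.003 and 0.014 m and x of frame_4 in the frame of box between -0.012 and 0.012 m and y of frame_4 in the frame of box between -0.08 and 0.08 m and z of frame_4 in the frame of box between 0.003 and 0.014 m), for 0.3 s.
At the end, for the whole second after the job is handed in: Every frame stands on the box's floor in a slot (within 6 mm, upright); cap level on the rim, centred within 6 mm, turned under 0.06 rad; hook standing on its mat (middle within 42 mm along, 45 mm across, turned under 0.4 rad); rack out in front of the roof; all at rest (all of step 3 and horizontal distance between cap and box below 0.006 m and angle between the x axis of cap and the x axis of box, either way round below 0.06 rad and angle between cap's own z axis and vertical below 0.04 rad and z of cap in the frame of box between 0.064 and 0.072 m and x of hook_mid in the frame of mat between -0.042 and 0.042 m and y of hook_mid in the frame of mat between -0.045 and 0.045 m and angle between the x axis of hook and the x axis of mat, either way round below 0.4 rad and angle between hook's own z axis and vertical below 0.1 rad and z of hook in the frame of mat below 0.008 m and x of rack in the frame of bay below -0.03 m and linear speed of each of frame_1, frame_2, frame_3, frame_4, cap, hook, rack below 0.02 m/s); the robot touches nothing.
It fails at once if a slide frame is laid over (tilted by more than 0.6 rad) (angle between any of frame_1, frame_2, frame_3, frame_4's own z axis and vertical above 0.6 rad).
It fails at once if a slide frame is dropped into the box (faster than 0.8 m/s there) ((linear speed of frame_1 above 0.8 m/s and z of frame_1 in the frame of box below 0.06 m and horizontal distance between frame_1 and box below 0.12 m) or (linear speed of frame_2 above 0.8 m/s and z of frame_2 in the frame of box below 0.06 m and horizontal distance between frame_2 and box below 0.12 m) or (linear speed of frame_3 above 0.8 m/s and z of frame_3 in the frame of box below 0.06 m and horizontal distance between frame_3 and box below 0.12 m) or (linear speed of frame_4 above 0.8 m/s and z of frame_4 in the frame of box below 0.06 m and horizontal distance between frame_4 and box below 0.12 m)).
It fails at once if the fingers push or pull the rack while it is under the roof (more than 2 N) (contact force between the fingers and rack above 2 N and x of rack in the frame of bay above -0.03 m).
It fails at once if a bystander is moved by more than 40 mm (distance of any of jar_1, jar_2, jar_3, reagent, mouse, brush from where it was at the start of the episode above 0.04 m).
Of frame_1, frame_2, frame_3, frame_4 only 2 to 4 are there at a start; the rules pass over those that are not, and their reading is None.
At some moment in a run one of hook, cap may be knocked a few centimetres aside while the robot is not near it.
It also fails if it takes over 210 s, if anything falls off the work surface, if the arm or the gripper's body presses on something with over 40 N, if the wrist force passes 120 N, or if a joint passes its speed limit or range.

## Robot

A 6-joint arm with a two-finger parallel gripper is mounted at the origin on the work surface. World frame = base frame: x ahead of the robot, y to its left, z up, the work surface at z = 0. Lengths are in mm, angles in degrees, forces in N, time in s.
With the tool pointing down it reaches from about 300 to 850 mm from the base axis. Payload 4.2 kg.
Tool frame: the origin (TCP) lies midway between the tips of the shut fingers; the grasp point (between the pads) lies 19 mm behind it (env.grasp_offset is the distance from the TCP to the grasp point, in mm); z points along the fingers, y is the line along which they close (so a half turn about z gives the same grasp; the last joint's range is limited). The gripper opens to 91 mm and grips with 3 to 60 N. Pads are 32 mm wide; open, the fingers measure 118 mm over their backs; the gripper's body (76 mm by 178 mm) begins 60 mm behind the grasp point.
Start: joints at [74.542, 18.312, 89.639, -0, 72.044, -1.146], TCP at [142.147, 557.169, 213.976] pointing down, gripper open.
Joint ranges: [-177.97, 177.97], [-48.28, 115.42], [12.27, 149.76], [-77.06, 257.06], [2.81, 150.46], [-146.56, 146.56]. Speed limits (degrees/s): [147.25, 147.25, 180, 180, 180, 180].

## Interface

Orientations are given as [roll, pitch, yaw] about the fixed x, y, z axes, in that order (R = Rz(yaw) Ry(pitch) Rx(roll)).
In Python, from workcell import env, optics gives the robot as it stands. The module is installed in compiled form; this text tells all that it offers.
- The arm moves only by the tool send_rows, never from a script. Its argument "targets" is a list that holds one entry, the list of rows, each a list of 7 numbers: the turn, a rotation vector about the world's x, y, z scaled (see below), then the shift along the world's x, y, z scaled (see below), then the closure, from -1 (fully open) to 1 (shut). In form: [[[rx, ry, rz, x, y, z, gripper], ...]]. A call has 1 to 12 rows; each row shifts and turns the commanded pose from where the row before left it; what a row does not reach is not made up. The controller multiplies each number of a shift by 0.2 m and each number of a turn by pi/2 rad. A row lasts 1/10 s, in which the tool goes at most 50 mm and 8.59 degrees, less where a joint would pass 70% of its speed; a pose out of reach is approached as far as the arm can. A call with a number of a shift or a turn outside -1 to 1 is refused whole. A call with a gripper value outside its range is refused whole. The fingers move at their own pace and stop on an object; "grip_force" is the grip in N (left out, the last holds). Time passes only in rows, so rows that do not move let the fingers close. It gives the time, the measured TCP pose, the force, the opening and the grip force at its end, in the units of the state.
- env.state(): the state, without advancing time (a new reading comes with each control period).
- optics.grab_frame(name): name is "scene" or "top"; returns (picture, depth): 400x640x3 uint8, red, green, blue; 400x640 float32, mm along the optical axis (not along the pixel's ray), 0 where there is no reading.
- optics.camera_info(name): a dict with "camera_matrix" (3x3 intrinsics, pixels), "R" (3x3) and "t" (3): a world point X has camera coordinates R X + t. Camera axes: x right, y down, z forward; pixel columns grow to the right and rows downward; lengths in mm; the calibration is good to about 2 mm. A picture is of the moment at which its call begins. camera_info takes no time and is no camera call.
- env.job_done(): hands the job in; it is judged then, once.
Trained networks look in the newest picture that a camera, given by its name, has taken for a name from the list of things; names that differ only in an ending like _2 or _b are one class to them, and where a whole thing is asked for, a point or a joint stands for the part that bears it (a point fixed in the world has none). Each returns a list of dicts, best first, with "conf" (0 to 1); they miss things now and then, are a little off and sometimes report something else, mostly with a low value. They report only what shows in the picture. A call takes as long as a camera call. They do not tell look-alikes from the thing itself.
- optics.silhouettes(camera, name): "mask" (400x640 bool, what is visible of it) and "at" ([column, row] in pixels, amid what is visible of it).
- optics.place_of(camera, name): "at" ([column, row] in pixels: a listed point, or the origin of a listed thing).
The state is a dict: "time_s": time; "qpos": joint angles; "qvel": joint speeds; "effort": joint torques, N m; "ee_pos": TCP position; "ee_rot": TCP orientation; "force": force on the tool from outside, world axes, zero at the start; "torque": the same for the moment, N m; "gripper_width": finger opening in mm; "gripper_force": force on a finger pad.
Only numpy, scipy, OpenCV 4.12 (cv2) and the standard library are available. Lean on these libraries where they do the work, as an engineer would, in place of code of your own. Each camera call takes 0.05 s, during which the arm holds its last target. There are 200 camera calls.

## Working session

There is one attempt and no reset: what is moved stays moved. The work goes in short steps, Python scripts to look and compute and a tool call to move; the robot and the scene stay as the last step left them, time stands still between calls to the robot, and variables do not carry over. Pictures are saved under pics/ and viewed, at most 14 in all, crops included, and the job is handed in when it is done.

Besides the shell and the picture viewer there is one more tool, called as name([rows], argument=value, ...), one row to a line, values as JSON. send_rows: Moves the arm, as the interface text tells. Its arguments: {"type":"object","properties":{"targets":{"type":"array"},"grip_force":{"type":"number"}},"required":["targets"]}

```bash
mkdir -p pics
cat > h.py <<'E'
import numpy as np, cv2
from workcell import env, optics
def cam(n):
    c=optics.camera_info(n); return np.array(c["camera_matrix"]),np.array(c["R"]),np.array(c["t"])
def ray(n,px,z):
    "world point on plane height z seen at pixel"
    K,R,t=cam(n); d=R.T@np.linalg.inv(K)@np.array([px[0],px[1],1.]); o=-R.T@t
    return o+d*(z-o[2])/d[2]
def cloud(n,depth):
    K,R,t=cam(n); v,u=np.mgrid[:400,:640]
    P=np.stack([(u-K[0,2])/K[0,0]*depth,(v-K[1,2])/K[1,1]*depth,depth],-1)
    return (P-t)@R
def proj(n,X):
    K,R,t=cam(n); p=K@(R@np.array(X,float)+t); return p[:2]/p[2]
def save(n,img,crop=None,s=1):
    if crop: img=img[crop[1]:crop[3],crop[0]:crop[2]]
    cv2.imwrite("pics/"+n,cv2.resize(img[:,:,::-1],None,fx=s,fy=s,interpolation=cv2.INTER_CUBIC))
E
python3 - <<'E'
from h import *
for n in("scene","top"):
    im,d=optics.grab_frame(n); save(n+"0.png",im,s=1.25); np.savez("/tmp/%s0.npz"%n,im=im,d=d)
    K,R,t=cam(n); print(n,K.round(1).tolist(),(-R.T@t).round(),R.round(2).tolist())
    for k in["bay","rack","rack_lip","frame_1","box","cap","hook","hook_tooth","hook_mid","mat"]:
        print(k,[(np.round(r["at"]).tolist(),round(r["conf"],2)) for r in optics.place_of(n,k)])
print(env.state(),env.grasp_offset)
E
```

```text
scene [[360.9, 0.0, 323.4], [0.0, 360.9, 198.2], [0.0, 0.0, 1.0]] [ 658.  292. 1094.] [[-0.84, 0.55, -0.01], [0.53, 0.8, -0.3], [-0.16, -0.26, -0.95]]
bay []
rack [([403.0, 287.0], 0.33)]
rack_lip []
frame_1 []
box []
cap [([238.0, 147.0], 0.76), ([358.0, 221.0], 0.37)]
hook [([352.0, 81.0], 0.96), ([281.0, 93.0], 0.69)]
hook_tooth [([337.0, 105.0], 0.82), ([252.0, 96.0], 0.78), ([401.0, 288.0], 0.35)]
hook_mid [([347.0, 88.0], 0.93), ([272.0, 94.0], 0.64)]
mat [([270.0, 92.0], 0.57)]
top [[457.4, 0.0, 319.1], [0.0, 457.4, 207.5], [0.0, 0.0, 1.0]] [ 388.   41. 1585.] [[0.02, -1.0, 0.0], [-1.0, -0.02, -0.06], [0.06, -0.0, -1.0]]
bay [([387.0, 230.0], 0.38)]
rack []
rack_lip [([344.0, 154.0], 0.75), ([182.0, 169.0], 0.4)]
frame_1 []
box [([228.0, 222.0], 0.68)]
cap [([422.0, 170.0], 0.93)]
hook [([419.0, 305.0], 0.82), ([450.0, 238.0], 0.62)]
hook_tooth [([406.0, 279.0], 0.67), ([461.0, 212.0], 0.57)]
hook_mid [([409.0, 294.0], 0.88), ([455.0, 230.0], 0.61)]
mat [([450.0, 230.0], 0.74)]
{'time_s': 1.1, 'qpos': array([ 7.45431259e+01,  1.83115375e+01,  8.96376598e+01,  9.77337744e-04,
        7.20453258e+01, -1.14740901e+00]), 'qvel': array([ 0.02581808,  0.00285898, -0.01468643,  0.0246819 ,  0.0453903 ,
       -0.10951629]), 'effort': array([-5.32237154e-04, -4.12357557e+01, -2.32231772e+01,  7.27833342e-02,
        3.75377352e-02, -1.27635310e-06]), 'ee_pos': array([142.13024657, 557.17746661, 213.98866055]), 'ee_rot': array([ 1.79994506e+02, -8.19911853e-04,  1.65690234e+02]), 'force': array([-0.97624098, -1.33439694, -0.85278811]), 'torque': array([-0.07720747,  0.01062936,  0.03937728]), 'gripper_force': 0.0, 'gripper_width': 91.26336303351782} 18.8
```

View pics/scene0.png

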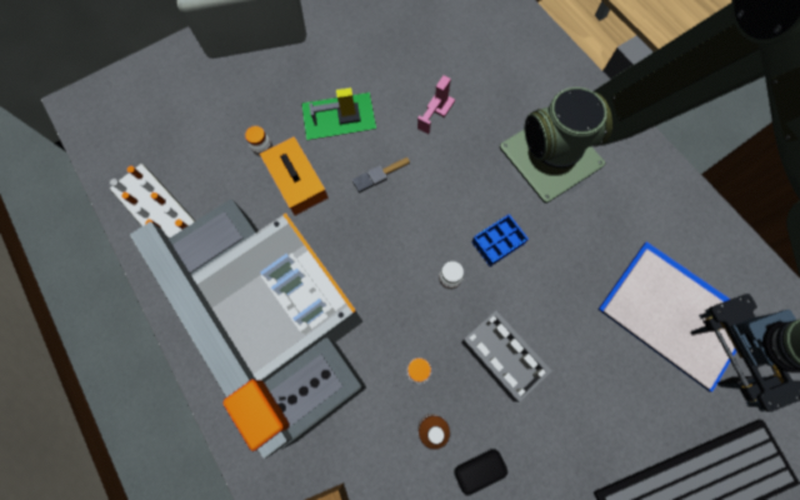

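View pics/top0.png

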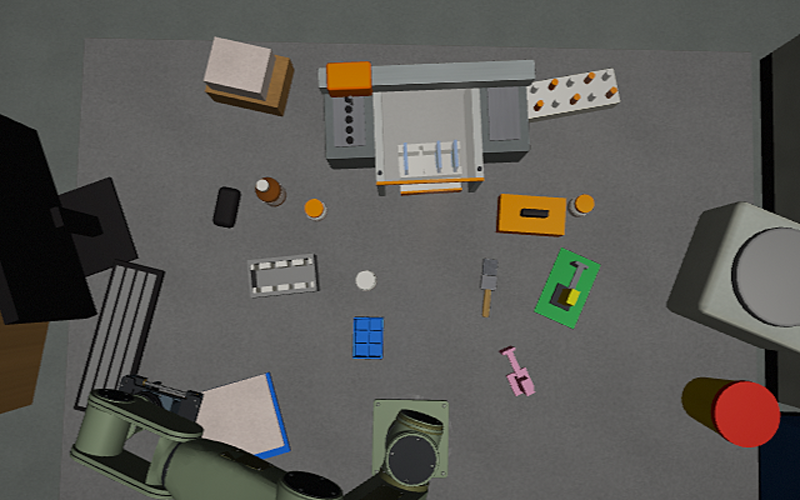

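The real hook is the yellow one on the green mat at top image px (450,238). The look-alike is the pink hook at px (415,295), which has no mat. Other orange items near the cap (338,172 and 467,163) are jar lids, and another at (280,63) is on the beam. I'll measure by colour and check with a close crop.

```bash
cat >> h.py <<'E'
def seg(n,im,d,lo,hi,box,zr=None):
    hsv=cv2.cvtColor(im,cv2.COLOR_RGB2HSV); m=cv2.inRange(hsv,lo,hi)>0
    b=np.zeros_like(m); b[box[1]:box[3],box[0]:box[2]]=1; m&=b
    if zr:
        z=cloud(n,d)[...,2]; m&=(z>zr[0])&(z<zr[1])
    return m
def rect(n,m,z):
    v,u=np.nonzero(m); P=np.array([ray(n,(a,b),z)[:2] for a,b in zip(u,v)],np.float32)
    r=cv2.minAreaRect(P); return np.round(r[0],1),np.round(r[1],1),round(r[2],2),len(u)
E
python3 - <<'E'
from h import *
f=np.load("/tmp/top0.npz"); im,d=f["im"],f["d"]
P=cloud("top",d); z=P[...,2]
print("mat",rect("top",seg("top",im,d,(45,120,50),(75,255,255),(410,190,500,270)),3))
m=seg("top",im,d,(24,120,80),(34,255,255),(410,190,500,270)); print("hookgrip",rect("top",m,103), np.median(z[m]))
m=seg("top",im,d,(8,150,80),(22,255,255),(395,150,455,192)); print("cap",np.percentile(z[m],[5,50,95]),rect("top",m&(z>45),56))
m=seg("top",im,d,(8,120,60),(22,255,255),(290,135,390,160)); 
print("orange strip z", np.percentile(z[m],[5,50,95]))
for lo,hi in((140,190),(10,60)):
    k=m&(z>lo)&(z<hi); print(lo,k.sum(), rect("top",k,168 if lo>100 else 35) if k.sum()>3 else "")
b=np.zeros_like(m); b[195:245,190:262]=1
k=b&(z>58)&(z<80)&(im.max(2)<200); print("boxrim",rect("top",k,68))
for c in((290,40,400,165),(180,190,270,250),(400,180,500,325)): pass
A=cv2.resize(im[60:160,290:400],None,fx=5,fy=5,interpolation=2)
B=cv2.resize(im[185:265,400:500],None,fx=2.4,fy=2.4,interpolation=2)
C=cv2.resize(im[195:245,190:262],None,fx=3.3,fy=3.3,interpolation=2)
H=np.zeros((560,800,3),np.uint8);H[:500,:550]=A;H[:B.shape[0],555:555+B.shape[1]]=B;H[250:250+C.shape[0],555:555+C.shape[1]]=C
save("crop1.png",H)
s=np.load("/tmp/scene0.npz"); save("crop2.png",s["im"],(140,150,300,280),5)
E
```

```text
mat (array([ 416.5, -426.8]), array([118.6, 193.3]), 67.19, 1425)
hookgrip (array([ 391.1, -411.3]), array([23. , 40.8]), 64.47, 90) 102.86795666253991
cap [49.26438946 55.53865879 61.71113598] (array([ 611.6, -316.6]), array([176.4, 100.9]), 87.24, 1419)
orange strip z [ 18.35319693 166.09540702 172.68960706]Traceback (most recent call last):
  File "<stdin>", line 10, in <module>
  File "h.py", line 25, in rect
    v,u=np.nonzero(m); P=np.array([ray(n,(a,b),z)[:2] for a,b in zip(u,v)],np.float32)
                                   ~~~^^^^^^^^^^^
  File "h.py", line 7, in ray
    K,R,t=cam(n); d=R.T@np.linalg.inv(K)@np.array([px[0],px[1],1.]); o=-R.T@t
          ~~~^^^
  File "h.py", line 4, in cam
    c=optics.camera_info(n); return np.array(c["camera_matrix"]),np.array(c["R"]),np.array(c["t"])
ValueError: time passes only in moves, steps and waits
```

```bash
sed -i 's/^def cam(n):/import functools\n@functools.lru_cache(None)\ndef cam(n):/' h.py
python3 - <<'E'
from h import *
f=np.load("/tmp/top0.npz"); im,d=f["im"],f["d"]
P=cloud("top",d); z=P[...,2]
m=seg("top",im,d,(8,120,60),(22,255,255),(290,135,390,160)); 
for lo,hi in((140,190),(10,60)):
    k=m&(z>lo)&(z<hi); print(lo,k.sum(), rect("top",k,168 if lo>100 else 35) if k.sum()>3 else "")
b=np.zeros_like(m); b[195:245,190:262]=1
k=b&(z>56)&(z<85)&(im.max(2)<200); print("boxrim",rect("top",k,68))
A=cv2.resize(im[60:160,290:400],None,fx=5,fy=5,interpolation=2)
B=cv2.resize(im[185:265,400:500],None,fx=2.4,fy=2.4,interpolation=2)
C=cv2.resize(im[195:245,190:262],None,fx=3.3,fy=3.3,interpolation=2)
H=np.zeros((560,800,3),np.uint8);H[:500,:550]=A;H[:B.shape[0],555:555+B.shape[1]]=B;H[250:250+C.shape[0],555:555+C.shape[1]]=C
save("crop1.png",H)
s=np.load("/tmp/scene0.npz"); save("crop2.png",s["im"],(140,150,300,260),5)
E
```

```text
140 256 (array([673.6, -34.3]), array([  9.7, 269.6]), 3.54, 256)
10 113 (array([672.1, -45.5]), array([ 10.1, 164.8]), 4.62, 113)
boxrim (array([432.7, 348.3]), array([100.1, 177.7]), 7.11, 705)
```

View pics/crop1.png

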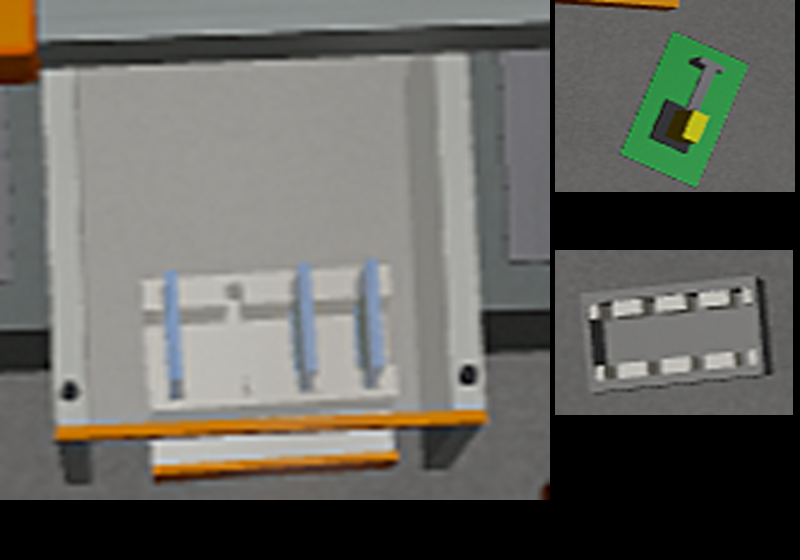

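View pics/crop2.png

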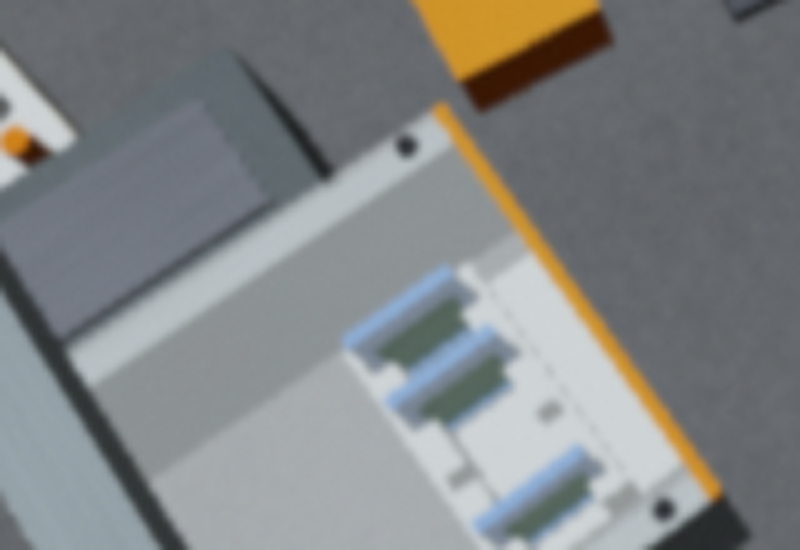

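The top crop shows three frames, in the rack's slots at y = +66, -22 and -66. The lip is just at the roof's edge and the box is empty. The yellow hook stands on its mat, so it is the right one. Moving toward it.

send_rows([
  [[0,0,-0.062,0.169,-0.1535,0,-1],[0,0,-0.062,0.169,-0.1535,0,-1],[0,0,0,0.169,-0.1535,0,-1],[0,0,0,0.169,-0.1535,0,-1],[0,0,0,0.169,-0.1535,0,-1],[0,0,0,0.169,-0.1535,0,-1],[0,0,0,0.169,-0.1535,0,-1],[0,0,0,0.169,-0.1535,0,-1],[0,0,0,0.169,-0.1535,0,-1],[0,0,0,0.169,-0.1535,0,-1],[0,0,0,0,-0.25,0,-1],[0,0,0,0,-0.25,0,-1]],
], grip_force=40)

```text
time_s: 2.3
ee_pos: [480.9, 148.5, 213.6]
ee_rot: [-180.0, -0.0, 154.5]
force: [1.2, -1.4, -0.0]
gripper_width: 91.4
gripper_force: 0.0
```

send_rows([
  [[0,0,0,0,-0.25,0,-1],[0,0,0,0,-0.25,0,-1],[0,0,0,0,-0.25,0,-1],[0,0,0,0,-0.25,0,-1],[0,0,0,0,-0.25,0,-1],[0,0,0,0,-0.25,0,-1],[0,0,0,0,-0.25,0,-1],[0,0,0,0,-0.25,0,-1]],
])

```text
time_s: 3.1
ee_pos: [479.8, -251.9, 214.2]
ee_rot: [180.0, 0.0, 154.5]
force: [0.8, 1.0, 0.9]
gripper_width: 91.2
gripper_force: 0.0
```

Run:
```python
from h import *
im,d=optics.grab_frame("top"); z=cloud("top",d)[...,2]
m=seg("top",im,d,(24,120,80),(34,255,255),(410,190,500,270)); print("grip",rect("top",m,103))
for n in("top","scene"):
    if n=="scene": im2,d2=optics.grab_frame(n)
    for k,zz in(("hook_tooth",3),("hook_mid",3),("hook",3)):
        print(n,k,[(ray(n,r["at"],zz).round(1)[:2],round(r["conf"],2)) for r in optics.place_of(n,k)])
m=seg("scene",im2,d2,(24,120,80),(34,255,255),(240,50,320,130)); print("grip scene",rect("scene",m,103))
print(rect("scene",seg("scene",im2,d2,(45,120,50),(75,255,255),(220,50,320,130)),3))
jj=ray("top",(366/1.25,281/1.25),75); print("jar3",jj, "jar1",ray("top",(315/1.25,208/1.25),75),"reag",ray("top",(266/1.25,184/1.25),150))
s=env.state(); print(s["ee_pos"],s["ee_rot"],s["qpos"].round(1))
```

```text
grip (array([ 388.6, -420.2]), array([ 5.5, 35. ]), 67.04, 21)
top hook_tooth []
top hook_mid [(array([ 418.4, -435.5]), 0.56)]
top hook [(array([ 387.8, -406.2]), 0.36)]
scene hook_tooth [(array([ 240.1, -254.9]), 0.63), (array([415.2, 127.4]), 0.17)]
scene hook_mid [(array([ 187.9, -285.2]), 0.8), (array([ 412.5, -436.7]), 0.77)]
scene hook [(array([ 164.7, -312.9]), 0.96), (array([ 384.8, -405.2]), 0.65), (array([615.4, 523.3]), 0.65), (array([417.3, 125.6]), 0.25)]
grip scene (array([ 376.2, -406.1]), array([23. ,  6.5]), 58.83, 18)
(array([ 416.6, -427.3]), array([118.7, 193.6]), 67.11, 761)
jar3 [421.23334546 124.97514467  75.        ] jar1 [612.39807674 265.31809929  75.        ] reag [659.82854752 380.08810783 150.        ]
[ 480.24116822 -248.34715026  214.10334028] [ 1.79976535e+02 -9.63827025e-03  1.54636681e+02] [-28.6  15.2  94.1   0.   70.7 -93.2]
```

send_rows([
  [[0,0,0,-0.1115,-0.2035,0,-1],[0,0,0,-0.1115,-0.2035,0,-1],[0,0,0,-0.1115,-0.2035,0,-1],[0,0,0,-0.1115,-0.2035,0,-1],[0,0,0,0,0,-0.15,-1],[0,0,0,0,0,-0.15,-1],[0,0,0,0,0,-0.15,-1],[0,0,0,0,0,-0.15,-1],[0,0,0,0,0,-0.1,-1],[0,0,0,0,0,-0.06,-1],[0,0,0,0,0,0,0],[0,0,0,0,0,0,1]],
])

```text
time_s: 4.7
ee_pos: [391.8, -412.6, 62.9]
ee_rot: [-180.0, 0.1, 154.6]
force: [-0.1, -0.4, 1.0]
gripper_width: 78.3
gripper_force: 0.0
```

send_rows([
  [[0,0,0,0,0,0,1],[0,0,0,0,0,0,1],[0,0,0,0,0,0,1],[0,0,0,0,0,0,1],[0,0,0,0,0,0,1],[0,0,0,0,0,0,1]],
])

```text
time_s: 5.3
ee_pos: [390.9, -412.7, 62.0]
ee_rot: [180.0, 0.0, 154.5]
force: [0.7, 0.1, 1.1]
gripper_width: 30.2
gripper_force: 0.0
```

send_rows([
  [[0,0,0,0,0,0,1],[0,0,0,0,0,0,1],[0,0,0,0,0,0,1],[0,0,0,0,0,0.05,1],[0,0,0,0,0,0.15,1],[0,0,0,0,0,0.2,1],[0,0,0,0,0,0.2,1],[0,0,0,0,0,0,1]],
])

```text
time_s: 6.1
ee_pos: [393.3, -415.3, 188.4]
ee_rot: [-179.7, 0.7, 154.5]
force: [0.4, 0.1, -2.6]
gripper_width: 21.7
gripper_force: 40.0
```

Run:
```python
from h import *
im,d=optics.grab_frame("scene"); s=env.state();print(s["ee_pos"],s["ee_rot"],s["force"])
for k in("hook","hook_tooth"):
    print(k,[(r["at"],ray("scene",r["at"],122).round(1)[:2],round(r["conf"],2)) for r in optics.place_of("scene",k)])
im2,d2=optics.grab_frame("top")
print([(r["at"],ray("top",r["at"],122).round(1)[:2],round(r["conf"],2)) for r in optics.place_of("top","hook_tooth")])
H=np.vstack([im[20:150,200:400],im2[170:300,400:600]]); save("held.png",H,s=2.3)
```

```text
[ 391.96752838 -413.85952158  185.1679018 ] [-179.85573381    0.34457104  154.52832751] [-0.40637169  0.12460058 -3.37487238]
hook [([353.5, 84.1], array([ 210.8, -229.8]), 0.82), ([273.2, 69.0], array([ 391.9, -417.4]), 0.71)]
hook_tooth [([338.4, 104.3], array([ 290.7, -196. ]), 0.83), ([241.4, 70.6], array([ 479.5, -468.4]), 0.71)]
[([404.0, 277.8], array([ 259.4, -234.8]), 0.85), ([343.9, 154.2], array([651.4, -37. ]), 0.65), ([471.2, 208.4], array([ 484.8, -448.2]), 0.45)]
```

View pics/held.png

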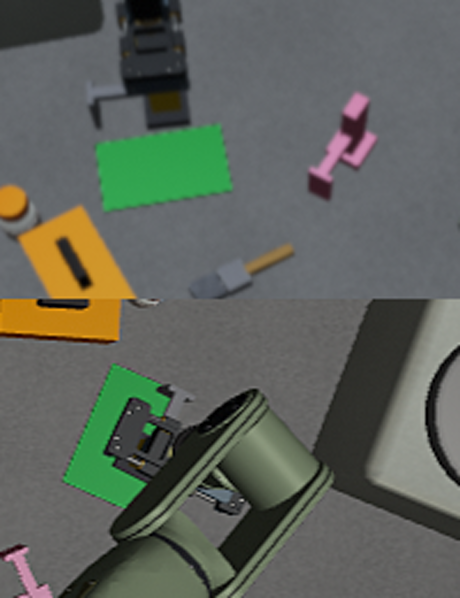

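Hook is held: in the scene view the bar points to the upper left with the tooth down, and the mat is clear. Next I carry it to the front of the bay.

send_rows([
  [[0,0,0.082,0.055,0.222,0,1],[0,0,0.082,0.055,0.222,0,1],[0,0,0.082,0.055,0.222,0,1],[0,0,0.082,0.055,0.222,0,1],[0,0,0,0.055,0.222,0,1],[0,0,0,0.055,0.222,0,1],[0,0,0,0.055,0.222,0,1],[0,0,0,0.055,0.222,0,1],[0,0,0,0,0,-0.2,1],[0,0,0,0,0,-0.2,1],[0,0,0,0,0,0,1],[0,0,0,0,0,0,1]],
], grip_force=50)

```text
time_s: 7.55
ee_pos: [478.4, -57.4, 101.4]
ee_rot: [180.0, -0.2, -176.0]
force: [0.2, -1.2, -2.3]
gripper_width: 21.9
gripper_force: 50.0
```

Run:
```python
from h import *
im,d=optics.grab_frame("top"); s=env.state();print(s["ee_pos"],s["ee_rot"],s["force"])
np.savez("/tmp/top1.npz",im=im,d=d)
print([(r["at"],ray("top",r["at"],46).round(1)[:2],round(r["conf"],2)) for r in optics.place_of("top","hook_tooth")])
print([(r["at"],ray("top",r["at"],35).round(1)[:2],round(r["conf"],2)) for r in optics.place_of("top","rack_lip")])
im2,d2=optics.grab_frame("scene")
print([(r["at"],ray("scene",r["at"],46).round(1)[:2],round(r["conf"],2)) for r in optics.place_of("scene","hook_tooth")])
H=np.zeros((480,800,3),np.uint8)
H[:400,:400]=cv2.resize(im[80:240,270:430],(400,400),interpolation=2)
H[:400,400:]=cv2.resize(im2[130:290,180:340],(400,400),interpolation=2); save("pre.png",H)
```

```text
[479.72307148 -57.79185754 102.70533722] [-1.79993937e+02  5.31669692e-02 -1.75982526e+02] [ 0.80261282 -0.56808281 -3.16849815]
[([405.7, 277.9], array([ 252.5, -254.8]), 0.94), ([346.3, 180.0], array([577.2, -50.7]), 0.61), ([290.9, 224.1], array([424.1, 133. ]), 0.42)]
[([346.0, 150.9], array([678.6, -48.6]), 0.89)]
[([286.2, 197.4], array([576. , -53.3]), 0.68)]
```

View pics/pre.png

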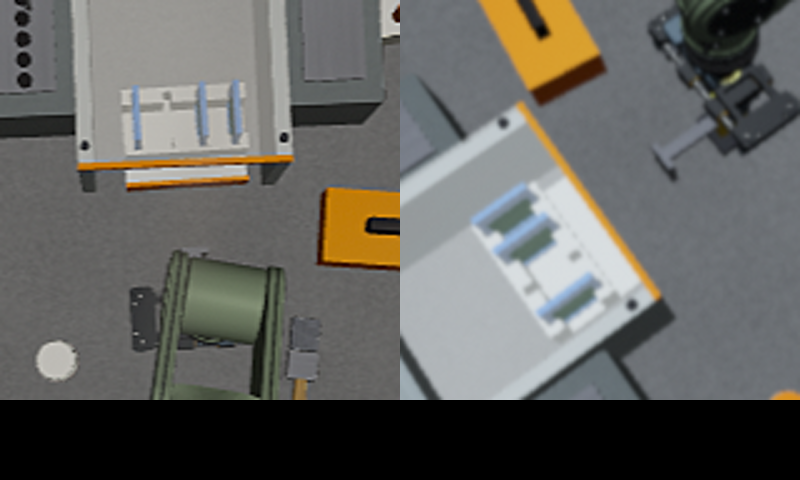

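The tooth at top px (346,180) is lined up with the lip at (346,151). I move over the lip and lower into the gap.

send_rows([
  [[0,0,0,0,0,0.025,1],[0,0,0,0.15,0.01,0,1],[0,0,0,0.15,0.01,0,1],[0,0,0,0.15,0.01,0,1],[0,0,0,0.1,0.007,0,1],[0,0,0,0.05,0.003,0,1],[0,0,0,0,0,0,1],[0,0,0,0,0,0,1]],
])

```text
time_s: 8.6
ee_pos: [597.7, -49.5, 107.0]
ee_rot: [180.0, -0.1, -176.0]
force: [-0.4, -0.4, -3.5]
gripper_width: 21.7
gripper_force: 50.0
```

send_rows([
  [[0,0,0,0,0,-0.05,1],[0,0,0,0,0,-0.05,1],[0,0,0,0,0,0,1]],
])

```text
time_s: 8.9
ee_pos: [596.7, -49.3, 84.9]
ee_rot: [179.9, -0.3, -176.0]
force: [-0.7, -0.7, -3.4]
gripper_width: 21.7
gripper_force: 50.0
```

send_rows([
  [[0,0,0,0,0,-0.025,1],[0,0,0,0,0,-0.025,1],[0,0,0,-0.03,-0.002,0,1],[0,0,0,-0.03,-0.002,0,1],[0,0,0,-0.03,-0.002,0,1],[0,0,0,-0.04,-0.003,0,1],[0,0,0,-0.05,-0.003,0,1],[0,0,0,-0.05,-0.003,0,1]],
])

```text
time_s: 9.7
ee_pos: [553.0, -52.6, 77.5]
ee_rot: [-180.0, 0.1, -176.0]
force: [4.5, -0.5, -4.1]
gripper_width: 21.9
gripper_force: 50.0
```

Run:
```python
from h import *
im,d=optics.grab_frame("top"); z=cloud("top",d)[...,2]
m=seg("top",im,d,(8,120,60),(22,255,255),(290,145,390,200),(10,60)); print("lip",rect("top",m,35))
print([(ray("top",r["at"],35).round(1)[:2],round(r["conf"],2)) for r in optics.place_of("top","rack_lip")])
s=env.state();print(s["ee_pos"],s["force"])
```

```text
lip (array([635.5,  13.9]), array([ 6.9, 44.4]), 1.22, 32)
[(array([636.5, -46.9]), 0.7)]
[550.93360341 -52.53759096  77.37247199] [ 0.01548939  1.19283406 -3.03189443]
```

send_rows([
  [[0,0,0,-0.06,-0.004,0,1],[0,0,0,-0.075,-0.005,0,1],[0,0,0,-0.075,-0.005,0,1],[0,0,0,-0.075,-0.005,0,1],[0,0,0,-0.075,-0.005,0,1],[0,0,0,-0.075,-0.005,0,1],[0,0,0,-0.06,-0.005,0,1],[0,0,0,-0.04,-0.003,0,1],[0,0,0,0,0,0,1],[0,0,0,0,0,0,1]],
])

```text
time_s: 10.8
ee_pos: [444.8, -59.8, 76.8]
ee_rot: [180.0, -0.2, -175.9]
force: [0.2, 0.6, -2.5]
gripper_width: 21.6
gripper_force: 50.0
```

Run:
```python
from h import *
im,d=optics.grab_frame("scene"); P=cloud("scene",d)
print(rect("scene",seg("scene",im,d,(8,120,60),(22,255,255),(215,165,300,265),(140,190)),168))
print("frames px",[(np.round(r["at"]),round(r["conf"],2)) for r in optics.silhouettes("scene","frame_1")])
print("rack",[(ray("scene",r["at"],0).round(1)[:2],round(r["conf"],2)) for r in optics.place_of("scene","rack")])
s=env.state();print(s["ee_pos"],s["force"]); save("pull.png",im,(180,130,380,280),4); np.savez("/tmp/s2.npz",im=im,d=d)
```

```text
(array([673.3, -32.6]), array([  7.2, 268.7]), 3.58, 259)
frames px [(array([264., 187.]), 0.61), (array([269., 200.]), 0.58), (array([344., 343.]), 0.52), (array([287., 223.]), 0.47), (array([206., 253.]), 0.19)]
rack [(array([619.4, -50.8]), 0.72)]
[444.89599614 -59.67775941  76.43274563] [-0.65883684  0.01828743 -3.15505696]
```

View pics/pull.png

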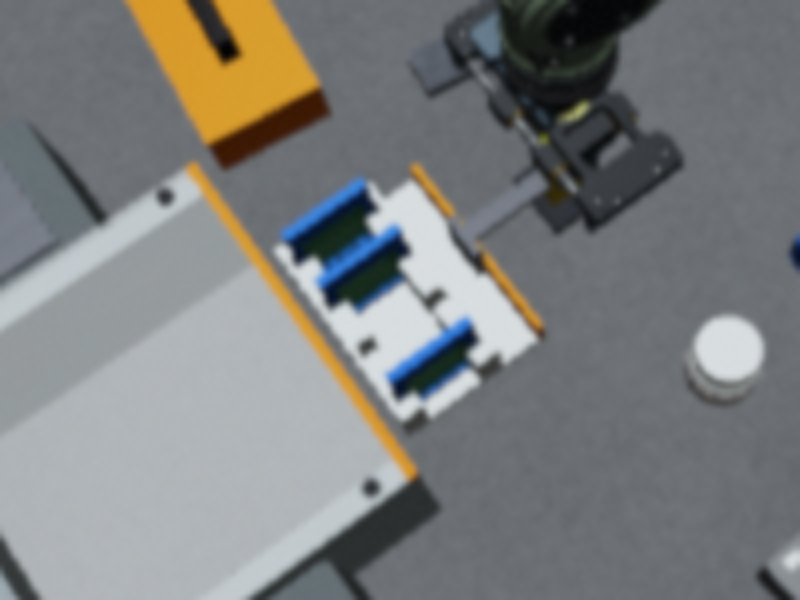

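The rack stands clear of the roof with all three frames upright at scene px (264,187), (269,200) and (287,223). I pull a little more for margin, then unhook and return the hook to its mat.

send_rows([
  [[0,0,0,-0.03,-0.002,0,1],[0,0,0,-0.03,-0.002,0,1],[0,0,0,0,0,0,1],[0,0,0,0.025,0.002,0,1],[0,0,0,0,0,0.1,1],[0,0,0,0,0,0.1,1],[0,0,0,0,0,0.12,1],[0,0,-0.0745,-0.034,-0.221,0,1],[0,0,-0.0745,-0.034,-0.221,0,1],[0,0,-0.0745,-0.034,-0.221,0,1],[0,0,-0.0745,-0.034,-0.221,0,1],[0,0,0,-0.034,-0.221,0,1]],
])

```text
time_s: 12.15
ee_pos: [404.0, -282.5, 140.8]
ee_rot: [180.0, -0.1, 157.1]
force: [1.9, 0.2, -3.5]
gripper_width: 21.8
gripper_force: 50.0
```

send_rows([
  [[0,0,0,-0.034,-0.221,0,1],[0,0,0,-0.034,-0.221,0,1],[0,0,0,-0.034,-0.221,0,1],[0,0,0,0,0,-0.12,1],[0,0,0,0,0,-0.12,1],[0,0,0,0,0,-0.06,1],[0,0,0,0,0,0,1],[0,0,0,0,0,0,1]],
])

```text
time_s: 12.95
ee_pos: [384.9, -413.8, 81.4]
ee_rot: [-180.0, 0.0, 157.3]
force: [0.5, -0.2, -2.5]
gripper_width: 21.8
gripper_force: 50.0
```

send_rows([
  [[0,0,0,0,0,-0.05,1],[0,0,0,0,0,-0.035,1],[0,0,0,0,0,-0.01,1],[0,0,0,0,0,0,1]],
])

```text
time_s: 13.35
ee_pos: [384.6, -413.7, 62.1]
ee_rot: [180.0, 0.0, 157.2]
force: [-0.7, -0.2, -2.4]
gripper_width: 21.7
gripper_force: 50.0
```

send_rows([
  [[0,0,0,0,0,0,0],[0,0,0,0,0,0,-0.5],[0,0,0,0,0,0,-0.5],[0,0,0,0,0,0,-0.5],[0,0,0,0,0,0,-0.5],[0,0,0,0,0,0.1,-0.5],[0,0,0,0,0,0.2,-0.5],[0,0,0,0,0,0.25,-0.5],[0,0,0,0.1,0.2,0.2,-0.5]],
])

```text
time_s: 14.25
ee_pos: [401.2, -383.7, 208.6]
ee_rot: [-179.8, 0.3, 157.0]
force: [1.5, 0.5, 0.1]
gripper_width: 68.4
gripper_force: 0.0
```

```bash
cat > meas.py <<'E'
from h import *
im,d=optics.grab_frame("top"); im2,d2=optics.grab_frame("scene")
def blobs(n,im,d,box,zt):
    z=cloud(n,d)[...,2]
    m=seg(n,im,d,(95,110,60),(125,255,255),box)&(z>zt-13)&(z<zt+15)
    c,l,st,ct=cv2.connectedComponentsWithStats(m.astype(np.uint8),connectivity=8)
    for i in range(1,c):
        if st[i,4]>15: print(n,rect(n,l==i,zt))
K=[(n,)+tuple(np.min(p,0).astype(int))+tuple(np.max(p,0).astype(int)) for n in("top","scene") for p in [[proj(n,(x,y,108)) for x in(530,680) for y in(-170,70)]]]
for k,(i,dd) in zip(K,((im,d),(im2,d2))): blobs(k[0],i,dd,k[1:],108)
m=seg("top",im,d,(8,120,60),(22,255,255),(290,165,390,230),(10,60)); print("lip",rect("top",m,35))
m=seg("scene",im2,d2,(8,120,60),(22,255,255),(270,165,330,265),(10,60)); print("lip",rect("scene",m,35))
print("hook mid",[(ray(n,r["at"],3).round(1)[:2],round(r["conf"],2)) for n in("top","scene") for r in optics.place_of(n,"hook_mid")])
E
python3 meas.py
```

```text
top (array([604.5, -71.4]), array([68.8,  6.5]), 0.94, 46)
top (array([ 607. , -114.1]), array([72.3,  8.2]), 5.2, 51)
top (array([597.7,  16.3]), array([72. ,  6.5]), 1.15, 45)
scene (array([ 606.7, -112.4]), array([71. , 13.3]), 5.16, 93)
scene (array([605.1, -69.2]), array([67.9, 11. ]), 3.85, 86)
scene (array([598.6,  18.7]), array([68.2, 10.6]), 4.94, 88)
lip (array([520.2, -54.8]), array([  6.8, 163.8]), 4.01, 99)
lip (array([521.4, -54.3]), array([  6.8, 166.9]), 4.04, 115)
hook mid [(array([ 198. , -276.6]), 0.68), (array([ 419.2, -420.3]), 0.67), (array([593.9,  19. ]), 0.39), (array([ 400.6, -438.1]), 0.8)]
```

send_rows([
  [[0,0,0.075,0.097,0.195,0,0.34],[0,0,0.075,0.097,0.195,0,0.34],[0,0,0.075,0.097,0.195,0,0.34],[0,0,0.075,0.097,0.195,0,0.34],[0,0,0,0.097,0.195,0,0.34],[0,0,0,0.097,0.195,0,0.34],[0,0,0,0.097,0.195,0,0.34],[0,0,0,0.097,0.195,0,0.34],[0,0,0,0.097,0.195,0,0.34],[0,0,0,0.097,0.195,0,0.34],[0,0,0,0,0,-0.2,0.34],[0,0,0,0,0,-0.2,0.34]],
], grip_force=20)

```text
time_s: 15.65
ee_pos: [595.5, 10.2, 122.9]
ee_rot: [-180.0, -0.0, -175.7]
force: [1.1, -0.1, -0.9]
gripper_width: 30.1
gripper_force: 0.0
```

Run:
```python
from h import *
f=np.load("/tmp/s2.npz"); im,d=f["im"],f["d"]; P=cloud("scene",d); z=P[...,2]
c=proj("scene",(432.7,348.3,68)).astype(int); b=np.zeros(z.shape,bool); b[c[1]-45:c[1]+45,c[0]-50:c[0]+50]=1
k=b&(z>57)&(z<80); print("box",rect("scene",k,68),c)
c=proj("scene",(611.6,-316.6,56)).astype(int)
m=seg("scene",im,d,(8,150,80),(22,255,255),(c[0]-50,c[1]-40,c[0]+50,c[1]+40))&(z>45)&(z<68); print("cap",rect("scene",m,56))
s=env.state();print(s["ee_pos"],s["ee_rot"],s["gripper_width"])
```

```text
box (array([433.4, 350.3]), array([101.5, 175.7]), 7.15, 1127) [405 283]
cap (array([ 612.4, -314.9]), array([179.2,  98.7]), 87.28, 1418)
[595.5078554   10.15496309 122.86527025] [-1.79977740e+02 -3.18329687e-02 -1.75651885e+02] 30.090687568570484
```

send_rows([
  [[0,0,0,0.0135,0.035,0,0.34],[0,0,0,0,0,-0.08,0.34],[0,0,0,0,0,-0.08,0.34],[0,0,0,0,0,-0.075,0.34],[0,0,0,0,0,0,0.34],[0,0,0,0,0,0,1],[0,0,0,0,0,0,1],[0,0,0,0,0,0,1],[0,0,0,0,0,0,1],[0,0,0,0,0,0,1]],
])

```text
time_s: 16.65
ee_pos: [598.6, 16.4, 79.4]
ee_rot: [-180.0, 0.1, -175.8]
force: [-0.1, 0.0, 5.3]
gripper_width: 7.8
gripper_force: 20.0
```

send_rows([
  [[0,0,0,0,0,0.04,1],[0,0,0,0,0,0.08,1],[0,0,0,0,0,0.12,1],[0,0,0,0,0,0.15,1],[0,0,0,0,0,0.15,1],[0,0,0,0,0,0.1,1],[0,0,0,0,0,0,1],[0,0,0,0,0,0,1]],
])

```text
time_s: 17.45
ee_pos: [597.4, 16.6, 205.8]
ee_rot: [180.0, -0.0, -175.8]
force: [-0.4, 0.1, -1.1]
gripper_width: 7.9
gripper_force: 20.0
```

Run:
```python
from h import *
im,d=optics.grab_frame("scene"); s=env.state();print(s["ee_pos"],s["ee_rot"],s["force"],s["gripper_width"])
im2,d2=optics.grab_frame("top")
H=np.zeros((400,800,3),np.uint8)
H[:,:400]=cv2.resize(im[110:260,220:370],(400,400),interpolation=2)
H[:,400:]=cv2.resize(im2[130:250,270:390],(400,400),interpolation=2); save("f1.png",H)
```

```text
[596.96352489  16.51291316 204.90968631] [ 1.79981501e+02 -1.53166117e-01 -1.75773731e+02] [-0.8703368  -0.06011475 -1.47773738] 7.8689807166957975
```

View pics/f1.png

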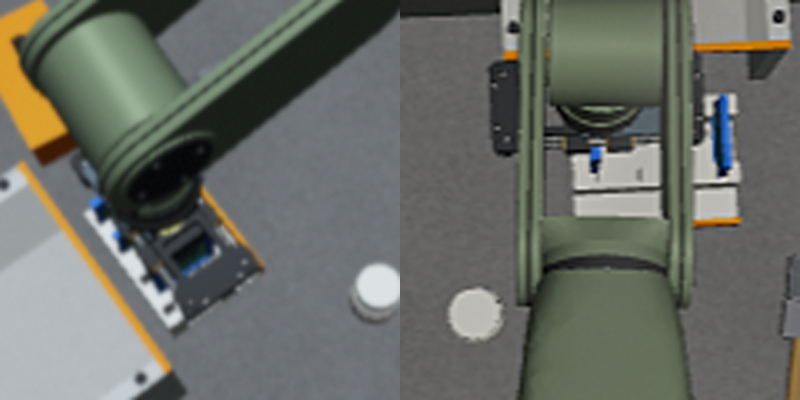

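The first frame is held and clear of the rack. The rack is still in place with two blue frames left at top view px around (331,178) and (367,170). I carry it to the box.

send_rows([
  [[0,0,0.0165,-0.086,0.199,0,1],[0,0,0.0165,-0.086,0.199,0,1],[0,0,0,-0.086,0.199,0,1],[0,0,0,-0.086,0.199,0,1],[0,0,0,-0.086,0.199,0,1],[0,0,0,-0.086,0.199,0,1],[0,0,0,-0.086,0.199,0,1],[0,0,0,-0.086,0.199,0,1],[0,0,0,-0.086,0.199,0,1],[0,0,0,-0.086,0.199,0,1],[0,0,0,0,0,0,1],[0,0,0,0,0,0,1]],
])

```text
time_s: 18.75
ee_pos: [424.9, 414.5, 204.6]
ee_rot: [-179.9, -0.1, -172.7]
force: [0.0, -0.4, -0.1]
gripper_width: 7.6
gripper_force: 20.0
```

```bash
cat > held.py <<'E'
from h import *
# held frame as seen by both cameras: blue pixels near the tool, above the table
s=env.state(); p=s["ee_pos"]; print(p.round(1),s["ee_rot"].round(2),s["force"].round(1),s["gripper_width"].round(1))
for n in("scene","top"):
    im,d=optics.grab_frame(n); P=cloud(n,d)
    m=cv2.inRange(cv2.cvtColor(im,cv2.COLOR_RGB2HSV),(98,120,40),(125,255,255))>0
    m&=(np.abs(P[...,0]-p[0])<60)&(np.abs(P[...,1]-p[1])<25)&(P[...,2]>90)
    Q=P[m]
    if len(Q)>5: print(n,len(Q),"x",np.percentile(Q[:,0],[2,50,98]).round(1),"y",np.percentile(Q[:,1],[5,50,95]).round(1),"z",np.percentile(Q[:,2],[2,98]).round(1))
E
python3 held.py
```

```text
Traceback (most recent call last):
  File "held.py", line 3, in <module>
    s=env.state(); p=s["ee_pos"]; print(p.round(1),s["ee_rot"].round(2),s["force"].round(1),s["gripper_width"].round(1))
                                                                                            ^^^^^^^^^^^^^^^^^^^^^^^^
AttributeError: 'float' object has no attribute 'round'
```

```bash
sed -i 's/s\["gripper_width"\].round(1)/s["gripper_width"]/' held.py; python3 held.py
```

```text
[424.9 414.5 204.6] [-1.7986e+02 -1.4000e-01 -1.7267e+02] [ 0.  -0.4 -0.1] 7.578199800504603
scene 77 x [434.2 455.7 465.8] y [406.5 414.  418.9] z [138.3 294.9]
```

send_rows([
  [[0,0,0,0,0,-0.15,1],[0,0,0,0,0,-0.15,1],[0,0,0,0,0,-0.06,1],[0,0,0,0,0,-0.05,1],[0,0,0,0,0,-0.05,1],[0,0,0,0,0,0,1]],
])

```text
time_s: 19.45
ee_pos: [429.3, 413.1, 119.7]
ee_rot: [-180.0, 0.4, -172.8]
force: [0.5, -7.4, 21.0]
gripper_width: 8.2
gripper_force: 20.1
```

send_rows([
  [[0,0,0,0,0,0.1,1],[0,0,0,0,0,0.1,1],[0,0,0,0,0,0,1],[0,0,0,0,0,0,1]],
])

```text
time_s: 19.85
ee_pos: [426.4, 413.9, 154.4]
ee_rot: [180.0, 0.0, -172.9]
force: [-0.7, 1.0, -1.6]
gripper_width: 8.3
gripper_force: 20.0
```

```bash
python3 held.py
python3 - <<'E'
from h import *
im,d=optics.grab_frame("scene"); im2,d2=optics.grab_frame("top")
H=np.zeros((400,800,3),np.uint8)
H[:,:400]=cv2.resize(im[220:340,340:460],(400,400),interpolation=2)
H[:,400:]=cv2.resize(im2[170:290,170:290],(400,400),interpolation=2); save("b1.png",H)
E
```

```text
[426.4 413.9 154.4] [ 1.7998e+02  3.0000e-02 -1.7287e+02] [-0.7  1.  -1.6] 8.254096479263458
scene 56 x [440.2 456.3 467.3] y [402.8 412.8 417.9] z [102.2 255.1]
```

View pics/b1.png

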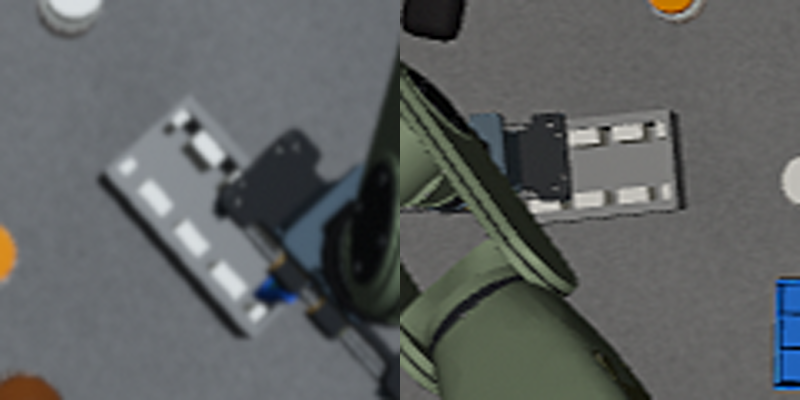

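Run:
```python
from h import *
f=np.load("/tmp/s2.npz"); t=np.load("/tmp/top0.npz")
u=np.array([np.cos(np.radians(7.13)),np.sin(np.radians(7.13))]); w=np.array([-u[1],u[0]])
for n,(im,d) in(("scene",(f["im"],f["d"])),("top",(t["im"],t["d"]))):
    m=(im.min(2)>150); c=proj(n,(433,349,62)).astype(int); b=np.zeros_like(m); b[c[1]-45:c[1]+45,c[0]-50:c[0]+50]=1; m&=b
    k,l,st,ct=cv2.connectedComponentsWithStats(m.astype(np.uint8),connectivity=4)
    for i in range(1,k):
        if st[i,4]>4:
            v,uu=np.nonzero(l==i); Q=np.array([ray(n,(a,bb),62)[:2] for a,bb in zip(uu,v)])-[433,349.3]
            print(n,st[i,4],"x",(Q@u).min().round(1),(Q@u).max().round(1),"y",(Q@w).min().round(1),(Q@w).max().round(1))
im,d=optics.grab_frame("scene"); P=cloud("scene",d)
m=cv2.inRange(cv2.cvtColor(im,cv2.COLOR_RGB2HSV),(98,120,40),(125,255,255))>0
m[:300]=0;m[320:]=0;m[:,:405]=0;m[:,430:]=0
for v,uu in zip(*np.nonzero(m)): print(uu,v,im[v,uu],P[v,uu].round(), end=" | ")
save("b2.png",im,(385,280,445,325),12)
```

```text
scene 18 x -38.6 -25.9 y -83.6 -73.7
scene 55 x -40.2 -25.2 y -57.9 -30.6
scene 29 x 21.2 39.6 y -83.8 -72.0
scene 54 x -40.1 -25.4 y -13.7 13.0
scene 79 x 21.1 40.0 y -59.1 -28.1
scene 57 x -40.1 -25.5 y 29.6 57.6
scene 76 x 20.9 39.8 y -15.1 15.1
scene 20 x -39.8 -25.7 y 73.9 83.1
scene 76 x 21.2 38.9 y 29.5 59.1
scene 18 x 25.3 37.5 y 73.4 80.8
top 11 x 25.0 39.0 y -80.5 -73.5
top 36 x 24.8 39.1 y -57.3 -30.1
top 37 x 24.7 39.2 y -13.3 16.6
top 35 x 24.8 39.1 y 32.5 59.6
top 7 x 24.9 34.8 y 76.2 80.4
top 10 x -38.3 -24.8 y -78.8 -74.2
top 41 x -39.2 -24.0 y -55.3 -27.6
top 40 x -39.0 -24.2 y -12.0 15.6
top 40 x -39.2 -24.6 y 31.6 59.2
top 10 x -38.7 -25.5 y 74.8 82.3
421 303 [32 53 95] [467. 394. 239.] | 422 303 [15 26 45] [467. 394. 248.] | 420 304 [ 46  78 140] [440. 411. 100.] | 421 304 [ 23  61 113] [438. 412. 104.] | 422 304 [14 35 56] [466. 397. 237.] | 419 305 [ 42  72 134] [444. 411. 101.] | 420 305 [ 24  64 126] [442. 412. 105.] | 421 305 [16 53 88] [441. 413. 109.] | 422 305 [13 38 50] [442. 413. 122.] | 418 306 [33 53 98] [447. 412. 100.] | 419 306 [ 17  48 109] [445. 4
[... 887 characters left out ...]
26 308 [15 40 93] [465. 408. 241.] | 427 308 [22 44 93] [465. 408. 250.] | 428 308 [33 53 95] [464. 409. 254.] | 418 309 [22 31 53] [456. 415. 120.] | 419 309 [11 22 48] [456. 416. 130.] | 420 309 [ 8 21 47] [457. 415. 143.] | 421 309 [ 7 19 46] [456. 415. 152.] | 422 309 [10 21 47] [456. 416. 161.] | 423 309 [17 27 53] [457. 415. 174.] | 424 309 [20 35 71] [457. 415. 183.] | 425 309 [ 25  51 108] [458. 415. 196.] | 426 309 [ 29  63 136] [455. 416. 194.] | 427 309 [ 40  73 146] [453. 418. 193.] | 428 309 [ 57  81 136] [452. 419. 196.] | 420 310 [22 28 44] [456. 418. 133.] | 421 310 [20 27 43] [457. 418. 147.] | 426 310 [ 60  82 139] [457. 418. 196.] | 427 310 [ 72  97 159] [455. 420. 194.] |
```

View pics/b2.png

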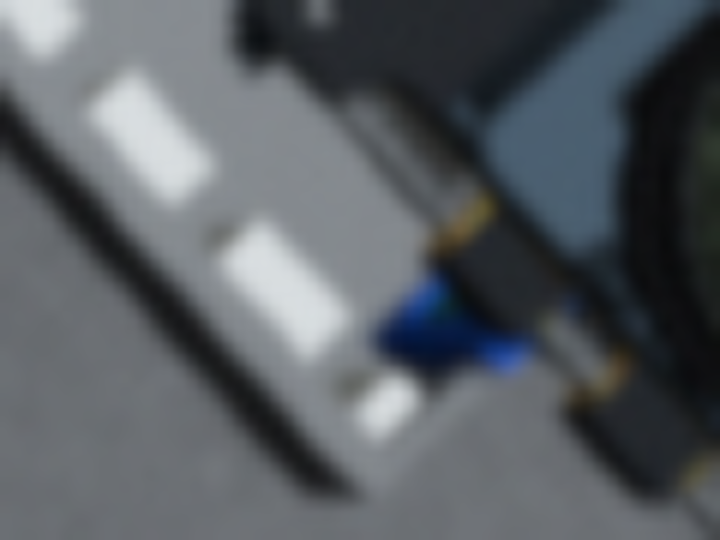

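The frame's straight edge at px (418-424,308) shows it is still upright, but it slid about 12 mm up in the pads after touching a comb. Comb positions put the box centre near (433, 350.2). I'll use slot +22, with the x offset corrected.

send_rows([
  [[0,0,0,0.02,-0.1,0,1],[0,0,0,0.0215,-0.107,0,1],[0,0,0,0,0,-0.05,1],[0,0,0,0,0,0,1],[0,0,0,0,0,0,1]],
], grip_force=30)

```text
time_s: 20.6
ee_pos: [434.0, 373.0, 143.8]
ee_rot: [-180.0, -0.1, -172.8]
force: [0.6, 0.1, -1.3]
gripper_width: 7.7
gripper_force: 30.0
```

```bash
cat > edge.py <<'E'
from h import *
s=env.state(); p=s["ee_pos"]; print(p.round(1),s["ee_rot"].round(2),s["force"].round(1),s["gripper_width"])
im,d=optics.grab_frame("scene"); P=cloud("scene",d)
m=cv2.inRange(cv2.cvtColor(im,cv2.COLOR_RGB2HSV),(98,120,30),(125,255,255))>0
m&=(np.abs(P[...,0]-p[0])<45)&(np.abs(P[...,1]-p[1])<18)&(P[...,2]>70)&(P[...,2]<p[2]+60)
Q=P[m]; a=np.radians(7.13); u=np.array([np.cos(a),np.sin(a)]); w=np.array([-u[1],u[0]])
q=np.c_[(Q[:,:2]-[433,350.2])@u,(Q[:,:2]-[433,350.2])@w,Q[:,2]]
print(len(q),"box-x of edge",np.percentile(q[:,0],[50,75,90,97]).round(1),"y",np.percentile(q[:,1],[10,50,90]).round(1),"z",np.percentile(q[:,2],[3,97]).round(1)," TCP in box",((p[:2]-[433,350.2])@u).round(1),((p[:2]-[433,350.2])@w).round(1))
e=q[q[:,0]>np.percentile(q[:,0],90)-2.5]; print("edge pts",len(e),"x",np.median(e[:,0]).round(1),"y",e[:,1].min().round(1),np.median(e[:,1]).round(1),e[:,1].max().round(1))
E
python3 edge.py
```

```text
[434.  373.  143.8] [-1.7999e+02 -5.0000e-02 -1.7281e+02] [ 0.6  0.1 -1.3] 7.712650212418041
37 box-x of edge [32.4 34.6 35.  35.5] y [17.6 19.4 23.3] z [ 92.3 185.4]  TCP in box 3.9 22.5
edge pts 17 x 34.7 y 17.7 20.0 24.5
```

send_rows([
  [[0,0,0,0.004,-0.002,-0.05,1],[0,0,0,0,0,-0.04,1],[0,0,0,0,0,-0.03,1],[0,0,0,0,0,-0.03,1],[0,0,0,0,0,-0.03,1],[0,0,0,0,0,0,1]],
])

```text
time_s: 21.25
ee_pos: [434.5, 372.3, 107.2]
ee_rot: [-179.9, -0.1, -172.8]
force: [1.0, 0.4, -0.5]
gripper_width: 7.9
gripper_force: 30.0
```

send_rows([
  [[0,0,0,0,0,-0.05,1],[0,0,0,0,0,-0.05,1],[0,0,0,0,0,-0.04,1],[0,0,0,0,0,-0.03,1],[0,0,0,0,0,-0.015,1],[0,0,0,0,0,0,1]],
])

```text
time_s: 21.85
ee_pos: [434.8, 372.6, 70.8]
ee_rot: [-180.0, -0.0, -172.8]
force: [-0.1, 0.1, 0.2]
gripper_width: 8.0
gripper_force: 30.0
```

send_rows([
  [[0,0,0,0,0,-0.012,1],[0,0,0,0,0,-0.01,1],[0,0,0,0,0,0,1]],
])

```text
time_s: 22.15
ee_pos: [434.9, 372.6, 66.8]
ee_rot: [180.0, -0.0, -172.8]
force: [0.1, 0.8, -1.1]
gripper_width: 7.8
gripper_force: 30.0
```

send_rows([
  [[0,0,0,0,0,-0.01,1],[0,0,0,0,0,-0.01,1],[0,0,0,0,0,0,1]],
])

```text
time_s: 22.45
ee_pos: [435.1, 372.8, 66.4]
ee_rot: [179.9, 0.1, -172.8]
force: [-4.9, -4.2, 19.4]
gripper_width: 8.0
gripper_force: 30.0
```

send_rows([
  [[0,0,0,0,0,0.01,0.34],[0,0,0,0,0,0,0.34],[0,0,0,0,0,0,0.34],[0,0,0,0,0,0.05,0.34],[0,0,0,0,0,0.2,0.34],[0,0,0,0,0,0.25,0.34],[0,0,0,0,0,0.25,0.34],[0,0,-0.0165,0.085,-0.222,0,0.34],[0,0,-0.0165,0.085,-0.222,0,0.34],[0,0,0,0.085,-0.222,0,0.34],[0,0,0,0.085,-0.222,0,0.34]],
], grip_force=30)

```text
time_s: 23.55
ee_pos: [503.4, 193.6, 215.6]
ee_rot: [180.0, 0.0, -175.7]
force: [2.1, 0.3, 0.5]
gripper_width: 29.9
gripper_force: 0.0
```

```bash
python3 - <<'E'
from h import *
s=env.state(); print(s["ee_pos"].round(1),s["ee_rot"].round(1),s["gripper_width"])
a=np.radians(7.13); u=np.array([np.cos(a),np.sin(a)]); w=np.array([-u[1],u[0]])
for n in("top","scene"):
    im,d=optics.grab_frame(n); P=cloud(n,d); z=P[...,2]
    m=cv2.inRange(cv2.cvtColor(im,cv2.COLOR_RGB2HSV),(98,110,50),(125,255,255))>0
    m&=(np.abs(P[...,0]-433)<60)&(np.abs(P[...,1]-350)<100)
    k=m&(z>98)&(z<120)
    if k.sum()>5:
        r=rect(n,k,108); c=r[0]-[433,350.2]; print(n,r,"boxframe",c@u,c@w,"z",np.percentile(z[k],[10,50,90]))
E
python3 meas.py
```

```text
[503.4 193.6 215.6] [ 180.     0.  -175.7] 29.864824647127353
top (array([429.3, 369. ]), array([68.5, 10.2]), 7.18, 66) boxframe -1.3379125928812448 19.113869045638303 z [102.1913451  106.39328476 111.55684171]
scene (array([430.2, 369.9]), array([71. ,  8.9]), 8.85, 94) boxframe -0.33316327782415334 19.895200482284896 z [103.3797011  106.41391411 108.38551796]
top (array([604.5, -71.4]), array([68.8,  6.5]), 0.94, 49)
top (array([ 607.1, -114.3]), array([72.3,  7.7]), 5.2, 51)
scene (array([ 606.8, -113. ]), array([70.9, 12.2]), 2.99, 90)
scene (array([605.1, -69.2]), array([67.9, 11. ]), 3.85, 84)
lip (array([520.2, -54.8]), array([  6.8, 163.8]), 4.01, 100)
lip (array([521.4, -54.3]), array([  6.9, 166.9]), 4.04, 115)
hook mid [(array([ 185.7, -288.4]), 0.97), (array([ 414.5, -463.9]), 0.62), (array([ 607.3, -316.9]), 0.38), (array([ 181.6, -281.4]), 0.72), (array([ 416.3, -459.8]), 0.64)]
```

Frame 1 is home (top at z≈106-108). The hook seems to have been knocked aside on its mat, and I'll mend that later. Next is frame 2.

send_rows([
  [[0,0,0,0.085,-0.222,0,0.34],[0,0,0,0.085,-0.222,0,0.34],[0,0,0,0.085,-0.222,0,0.34],[0,0,0,0.085,-0.222,0,0.34],[0,0,0,0.085,-0.222,0,0.34],[0,0,0,0.085,-0.222,0,0.34],[0,0,0,0,0,-0.2,0.34],[0,0,0,0,0,-0.2,0.34],[0,0,0,0,0,0,0.34]],
])

```text
time_s: 24.75
ee_pos: [601.3, -69.4, 129.4]
ee_rot: [179.8, -0.7, -175.7]
force: [-0.4, -0.0, 0.3]
gripper_width: 30.2
gripper_force: 0.0
```

send_rows([
  [[0,0,0,0.012,-0.004,-0.05,0.34],[0,0,0,0,0,-0.08,0.34],[0,0,0,0,0,-0.08,0.34],[0,0,0,0,0,-0.03,0.34],[0,0,0,0,0,0,0.34]],
])

```text
time_s: 25.25
ee_pos: [608.1, -71.5, 87.6]
ee_rot: [-180.0, 0.1, -175.7]
force: [0.2, -0.7, -0.3]
gripper_width: 29.9
gripper_force: 0.0
```

send_rows([
  [[0,0,0,0,0,0,1],[0,0,0,0,0,0,1],[0,0,0,0,0,0,1],[0,0,0,0,0,0,1],[0,0,0,0,0,0,1]],
])

```text
time_s: 25.75
ee_pos: [607.9, -71.9, 87.8]
ee_rot: [180.0, 0.1, -175.8]
force: [0.2, 0.8, 4.4]
gripper_width: 7.7
gripper_force: 29.9
```

send_rows([
  [[0,0,0,0,0,0,0.34],[0,0,0,0,0,0,0.34],[0,0,0,-0.015,0.003,0,0.34],[0,0,0,0,0,-0.045,0.34],[0,0,0,0,0,0,0.34],[0,0,0,0,0,0,1],[0,0,0,0,0,0,1],[0,0,0,0,0,0,1],[0,0,0,0,0,0,1],[0,0,0,0,0,0,1]],
])

```text
time_s: 26.75
ee_pos: [604.6, -71.5, 78.0]
ee_rot: [-180.0, 0.0, -175.8]
force: [-0.6, -0.1, 0.3]
gripper_width: 7.7
gripper_force: 30.0
```

send_rows([
  [[0,0,0,0,0,0.05,1],[0,0,0,0,0,0.1,1],[0,0,0,0,0,0.15,1],[0,0,0,0,0,0.15,1],[0,0,0,0,0,0.15,1],[0,0,0,0,0,0.03,1],[0,0,0.0165,-0.0845,0.2,0,1],[0,0,0.0165,-0.0845,0.2,0,1],[0,0,0,-0.0845,0.2,0,1],[0,0,0,-0.0845,0.2,0,1],[0,0,0,-0.0845,0.2,0,1],[0,0,0,-0.0845,0.2,0,1]],
])

```text
time_s: 27.95
ee_pos: [501.5, 169.7, 203.1]
ee_rot: [-180.0, -0.1, -172.8]
force: [0.5, -0.1, -0.4]
gripper_width: 7.9
gripper_force: 30.0
```

send_rows([
  [[0,0,0,-0.0845,0.2,0,1],[0,0,0,-0.0845,0.2,0,1],[0,0,0,-0.0845,0.2,0,1],[0,0,0,-0.0845,0.2,0,1],[0,0,0,0,0,0,1],[0,0,0,0,0,-0.1,1],[0,0,0,0,0,-0.1,1],[0,0,0,0,0,0,1],[0,0,0,0,0,0,1]],
])

```text
time_s: 28.85
ee_pos: [435.4, 327.9, 163.6]
ee_rot: [-180.0, -0.1, -172.8]
force: [0.4, 0.3, -1.0]
gripper_width: 7.6
gripper_force: 30.0
```

```bash
python3 edge.py
```

```text
[435.4 327.9 163.6] [-1.7996e+02 -6.0000e-02 -1.7283e+02] [ 0.4  0.3 -1. ] 7.596264613330418
46 box-x of edge [29.1 34.3 35.3 35.5] y [-27.4 -25.  -21.2] z [101.2 194.5]  TCP in box -0.4 -22.5
edge pts 15 x 35.2 y -27.4 -25.5 -22.1
```

send_rows([
  [[0,0,0,0.003,0.002,-0.1,1],[0,0,0,0,0,-0.04,1],[0,0,0,0,0,-0.03,1],[0,0,0,0,0,-0.03,1],[0,0,0,0,0,0,1]],
])

```text
time_s: 29.4
ee_pos: [435.8, 328.7, 123.6]
ee_rot: [-180.0, -0.0, -172.8]
force: [-0.4, 0.5, -1.9]
gripper_width: 7.8
gripper_force: 30.0
```

Bottom at ≈54 with no contact, so it is in the slot. Continuing down.

send_rows([
  [[0,0,0,0,0,-0.06,1],[0,0,0,0,0,-0.06,1],[0,0,0,0,0,-0.05,1],[0,0,0,0,0,-0.03,1],[0,0,0,0,0,-0.015,1],[0,0,0,0,0,-0.01,1],[0,0,0,0,0,0,1]],
])

```text
time_s: 30.1
ee_pos: [436.1, 329.0, 78.8]
ee_rot: [180.0, 0.0, -172.8]
force: [0.4, -0.8, -0.8]
gripper_width: 7.9
gripper_force: 30.0
```

send_rows([
  [[0,0,0,0,0,-0.01,1],[0,0,0,0,0,0,0.34],[0,0,0,0,0,0,0.34],[0,0,0,0,0,0,0.34],[0,0,0,0,0,0.05,0.34],[0,0,0,0,0,0.2,0.34],[0,0,0,0,0,0.22,0.34],[0,0,0,0,0,0.22,0.34],[0,0,-0.0165,0.0855,-0.2215,0,0.34],[0,0,-0.0165,0.0855,-0.2215,0,0.34],[0,0,0,0.0855,-0.2215,0,0.34],[0,0,0,0.0855,-0.2215,0,0.34]],
])

```text
time_s: 31.3
ee_pos: [504.8, 150.2, 216.0]
ee_rot: [180.0, 0.1, -175.7]
force: [1.2, 0.2, -1.3]
gripper_width: 30.4
gripper_force: 0.0
```

send_rows([
  [[0,0,0,0.0855,-0.2215,0,0.34],[0,0,0,0.0855,-0.2215,0,0.34],[0,0,0,0.0855,-0.2215,0,0.34],[0,0,0,0.0855,-0.2215,0,0.34],[0,0,0,0.0855,-0.2215,0,0.34],[0,0,0,0.0855,-0.2215,0,0.34],[0,0,0,0,0,-0.2,0.34],[0,0,0,0,0,-0.2,0.34],[0,0,0,0,0,0,0.34],[0,0,0,0,0,0,0.34]],
])

```text
time_s: 32.3
ee_pos: [607.2, -114.1, 135.7]
ee_rot: [180.0, -0.0, -175.8]
force: [0.2, -0.2, 1.0]
gripper_width: 30.4
gripper_force: 0.0
```

send_rows([
  [[0,0,0,0,0,-0.1,0.34],[0,0,0,0,0,-0.1,0.34],[0,0,0,0,0,-0.088,0.34],[0,0,0,0,0,0,0.34],[0,0,0,0,0,0,1],[0,0,0,0,0,0,1],[0,0,0,0,0,0,1],[0,0,0,0,0,0,1],[0,0,0,0,0,0,1]],
])

```text
time_s: 33.2
ee_pos: [608.0, -114.2, 79.0]
ee_rot: [-180.0, 0.2, -175.8]
force: [-0.6, -0.7, 5.9]
gripper_width: 7.9
gripper_force: 30.0
```

send_rows([
  [[0,0,0,0,0,0.05,1],[0,0,0,0,0,0.1,1],[0,0,0,0,0,0.15,1],[0,0,0,0,0,0.15,1],[0,0,0,0,0,0.15,1],[0,0,0,0,0,0.03,1],[0,0,0.0165,-0.083,0.2,0,1],[0,0,0.0165,-0.083,0.2,0,1],[0,0,0,-0.083,0.2,0,1],[0,0,0,-0.083,0.2,0,1],[0,0,0,-0.083,0.2,0,1],[0,0,0,-0.083,0.2,0,1]],
])

```text
time_s: 34.4
ee_pos: [505.8, 127.1, 202.3]
ee_rot: [-180.0, -0.1, -172.8]
force: [0.1, -0.4, -0.9]
gripper_width: 8.0
gripper_force: 30.0
```

send_rows([
  [[0,0,0,-0.083,0.2,0,1],[0,0,0,-0.083,0.2,0,1],[0,0,0,-0.083,0.2,0,1],[0,0,0,-0.083,0.195,0,1],[0,0,0,0,0,0,1],[0,0,0,0,0,-0.1,1],[0,0,0,0,0,-0.1,1],[0,0,0,0,0,0,1],[0,0,0,0,0,0,1]],
])

```text
time_s: 35.3
ee_pos: [441.0, 284.2, 162.9]
ee_rot: [-180.0, -0.1, -172.8]
force: [-0.0, -0.6, -1.3]
gripper_width: 7.5
gripper_force: 30.0
```

```bash
python3 edge.py
```

```text
[441.  284.2 162.9] [-1.7996e+02 -8.0000e-02 -1.7283e+02] [-0.  -0.6 -1.3] 7.477420555996638
41 box-x of edge [26.8 34.1 34.8 35. ] y [-71.1 -68.2 -65. ] z [ 99.2 194. ]  TCP in box -0.3 -66.4
edge pts 12 x 34.7 y -70.5 -68.4 -65.2
```

send_rows([
  [[0,0,0,0.004,0.003,-0.1,1],[0,0,0,0,0,-0.04,1],[0,0,0,0,0,-0.03,1],[0,0,0,0,0,-0.03,1],[0,0,0,0,0,0,1]],
])

```text
time_s: 35.85
ee_pos: [441.6, 285.3, 123.0]
ee_rot: [-180.0, -0.0, -172.8]
force: [0.2, -0.0, -1.0]
gripper_width: 8.0
gripper_force: 30.0
```

send_rows([
  [[0,0,0,0,0,-0.06,1],[0,0,0,0,0,-0.06,1],[0,0,0,0,0,-0.05,1],[0,0,0,0,0,-0.025,1],[0,0,0,0,0,-0.015,1],[0,0,0,0,0,-0.01,1],[0,0,0,0,0,0,1]],
])

```text
time_s: 36.55
ee_pos: [442.0, 285.6, 79.4]
ee_rot: [180.0, 0.0, -172.8]
force: [0.3, 0.0, -0.3]
gripper_width: 7.9
gripper_force: 30.0
```

send_rows([
  [[0,0,0,0,0,-0.008,1],[0,0,0,0,0,0,0.34],[0,0,0,0,0,0,0.34],[0,0,0,0,0,0,0.34],[0,0,0,0,0,0.05,0.34],[0,0,0,0,0,0.2,0.34],[0,0,0,0,0,0.22,0.34],[0,0,0,0,0,0.22,0.34],[0,0,0,0.07,-0.23,0,0.34],[0,0,0,0.07,-0.23,0,0.34],[0,0,0,0.07,-0.23,0,0.34],[0,0,0,0.07,-0.23,0,0.34]],
])

```text
time_s: 37.75
ee_pos: [498.1, 99.9, 216.7]
ee_rot: [180.0, 0.1, -172.8]
force: [0.8, 0.1, 0.5]
gripper_width: 30.1
gripper_force: 0.0
```

```bash
cat > look.py <<'E'
from h import *
import sys
a=np.radians(7.13); u=np.array([np.cos(a),np.sin(a)]); w=np.array([-u[1],u[0]])
ims=[]
for n in("top","scene"):
    im,d=optics.grab_frame(n); P=cloud(n,d); z=P[...,2]; ims.append(im)
    m=cv2.inRange(cv2.cvtColor(im,cv2.COLOR_RGB2HSV),(98,110,50),(125,255,255))>0
    m&=(np.abs(P[...,0]-433)<60)&(np.abs(P[...,1]-350)<100)&(z>98)&(z<125)
    k,l,st,_=cv2.connectedComponentsWithStats(m.astype(np.uint8),connectivity=8)
    for i in range(1,k):
        if st[i,4]>15:
            r=rect(n,l==i,108); c=r[0]-[433,350.2]; print(n,r,"boxframe",(c@u).round(1),(c@w).round(1),"z",np.median(z[l==i]).round(1))
    q=proj(n,(400,-430,50)).astype(int); b=(q[0]-50,q[1]-50,q[0]+50,q[1]+50)
    y=seg(n,im,d,(24,120,80),(34,255,255),[max(0,v) for v in b])
    if y.sum()>8: print("hook grip",rect(n,y&(z>80)&(z<125),103))
    print("tooth",[(ray(n,r["at"],3).round(1)[:2],round(r["conf"],2)) for r in optics.place_of(n,"hook_tooth")])
    q=proj(n,(612,-316,56)).astype(int)
    m=seg(n,im,d,(8,150,80),(22,255,255),(q[0]-55,q[1]-45,q[0]+55,q[1]+45))&(z>45)&(z<68); print("cap",rect(n,m,56))
save("look%s_t.png"%sys.argv[1],ims[0],s=1.25); 
p=[cv2.resize(i[max(q[1]-40,0):max(q[1]-40,0)+80,q[0]-40:q[0]+40],(400,400),interpolation=2) for n,i in zip(("top","scene"),ims) for q in [proj(n,(410,-430,20)).astype(int)]]
save("look%s.png"%sys.argv[1],np.hstack(p))
E
python3 look.py A
```

```text
top (array([440.9, 283.3]), array([68.9,  8.9]), 7.22, 62) boxframe -0.5 -67.4 z 107.4
top (array([436.6, 326.8]), array([68.9,  8.8]), 7.08, 62) boxframe 0.7 -23.7 z 107.4
top (array([429.3, 369.5]), array([68.5,  9. ]), 7.16, 63) boxframe -1.3 19.6 z 106.6
hook grip (array([ 389.9, -444.3]), array([23. , 41.1]), 63.69, 94)
tooth [(array([ 477.7, -488.8]), 0.96), (array([ 243.6, -262.5]), 0.59)]
cap (array([ 609.9, -353.4]), array([249.8, 100.7]), 87.24, 1410)
scene (array([442.7, 284.7]), array([70.8,  8. ]), 7.02, 80) boxframe 1.5 -66.2 z 106.5
scene (array([437.7, 328.2]), array([71.6,  8.4]), 6.9, 86) boxframe 1.9 -22.4 z 106.6
scene (array([431. , 370.7]), array([72.9,  8.7]), 7.33, 95) boxframe 0.6 20.6 z 106.6
hook grip (array([ 391.5, -443.8]), array([23.2, 39.9]), 56.39, 78)
tooth [(array([ 474.2, -502.6]), 0.67), (array([ 259.4, -254. ]), 0.5)]
cap (array([ 612.4, -315.1]), array([178.8,  98.7]), 87.28, 1416)
```

View pics/lookA.png

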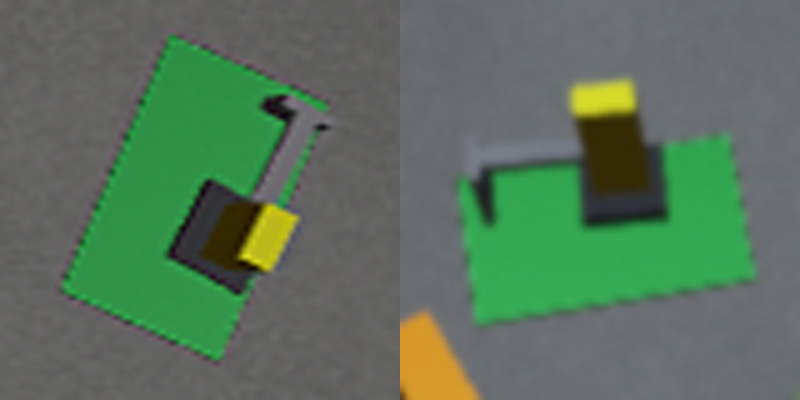

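All three frames are home in the box. The knock left the hook wholly on the mat: its footprint at top px is within the green, with its middle at about (17, -30) mm in the mat's frame and turned about 6°, inside tolerance. I leave it and go on to the cap, checking clearance at the housing first.

Run:
```python
from h import *
for f,n in(("/tmp/top0.npz","top"),("/tmp/s2.npz","scene")):
    P=cloud(n,np.load(f)["d"]); m=(P[...,2]>30)&(P[...,1]>-375)&(P[...,1]<-255)&(P[...,0]>668)&(P[...,0]<730)
    Q=P[m]; print(n,len(Q),[ (x,np.percentile(Q[(Q[:,0]>x)&(Q[:,0]<x+12)][:,2],95).round() if ((Q[:,0]>x)&(Q[:,0]<x+12)).any() else None) for x in range(668,728,12)])
    im=np.load(f)["im"]
    q=proj(n,(612,-316,90)).astype(int); z=P[...,2]; b=np.zeros(z.shape,bool); b[q[1]-20:q[1]+20,q[0]-25:q[0]+25]=1
    k=b&(z>80)&(z<100); print("bar",rect(n,k,90))
```

```text
top 0 [(668, None), (680, None), (692, None), (704, None), (716, None)]
bar (array([ 611.4, -316.4]), array([66.7, 18.8]), 86.79, 119)
scene 0 [(668, None), (680, None), (692, None), (704, None), (716, None)]
bar (array([ 612.3, -313.6]), array([71.9, 17.6]), 87.4, 120)
```

send_rows([
  [[0,0,-0.0925,0.0475,-0.174,0,-0.3],[0,0,-0.0925,0.0475,-0.174,0,-0.3],[0,0,-0.0925,0.0475,-0.174,0,-0.3],[0,0,-0.0925,0.0475,-0.174,0,-0.3],[0,0,-0.0925,0.0475,-0.174,0,-0.3],[0,0,-0.0925,0.0475,-0.174,0,-0.3],[0,0,-0.0925,0.0475,-0.174,0,-0.3],[0,0,-0.0925,0.0475,-0.174,0,-0.3],[0,0,-0.0925,0.0475,-0.174,0,-0.3],[0,0,-0.0925,0.0475,-0.174,0,-0.3],[0,0,-0.0925,0.0475,-0.174,0,-0.3],[0,0,-0.0925,0.0475,-0.174,0,-0.3]],
])

```text
time_s: 39.15
ee_pos: [613.1, -315.3, 215.9]
ee_rot: [180.0, -0.0, 87.1]
force: [0.6, 0.1, 0.2]
gripper_width: 59.0
gripper_force: 0.0
```

send_rows([
  [[0,0,0,-0.004,-0.002,-0.2,-0.3],[0,0,0,0,0,-0.2,-0.3],[0,0,0,0,0,-0.2,-0.3],[0,0,0,0,0,-0.12,-0.3],[0,0,0,0,0,-0.06,-0.3],[0,0,0,0,0,0,-0.3],[0,0,0,0,0,0,1],[0,0,0,0,0,0,1],[0,0,0,0,0,0,1],[0,0,0,0,0,0,1],[0,0,0,0,0,0,1],[0,0,0,0,0,0,1]],
], grip_force=40)

```text
time_s: 40.35
ee_pos: [611.3, -316.7, 60.0]
ee_rot: [179.9, 0.0, 87.3]
force: [0.0, -0.1, -0.4]
gripper_width: 18.1
gripper_force: 40.0
```

send_rows([
  [[0,0,0,0,0,0.1,1],[0,0,0,0,0,0.2,1],[0,0,0,0,0,0.25,1],[0,0,0,0,0,0.2,1],[0,0,0.0273,-0.0595,0.2225,0,1],[0,0,0.0273,-0.0595,0.2225,0,1],[0,0,0.0273,-0.0595,0.2225,0,1],[0,0,0.0273,-0.0595,0.2225,0,1],[0,0,0,-0.0595,0.2225,0,1],[0,0,0,-0.0595,0.2225,0,1],[0,0,0,-0.0595,0.2225,0,1],[0,0,0,-0.0595,0.2225,0,1]],
])

```text
time_s: 41.55
ee_pos: [514.6, 41.0, 209.3]
ee_rot: [-180.0, -0.0, 97.1]
force: [1.2, 0.1, -2.7]
gripper_width: 17.9
gripper_force: 40.0
```

send_rows([
  [[0,0,0,-0.0595,0.2225,0,1],[0,0,0,-0.0595,0.2225,0,1],[0,0,0,-0.0595,0.2225,0,1],[0,0,0,-0.0595,0.2225,0,1],[0,0,0,-0.0595,0.2225,0,1],[0,0,0,-0.0595,0.2225,0,1],[0,0,0,-0.0595,0.2225,0,1],[0,0,0,0,0,0,1],[0,0,0,0,0,0,1]],
])

```text
time_s: 42.45
ee_pos: [431.7, 351.3, 208.9]
ee_rot: [-179.9, 0.1, 97.3]
force: [1.2, -0.2, -2.9]
gripper_width: 17.9
gripper_force: 40.0
```

send_rows([
  [[0,0,0,0.005,-0.003,-0.1,1],[0,0,0,0,0,-0.1,1],[0,0,0,0,0,-0.1,1],[0,0,0,0,0,-0.07,1],[0,0,0,0,0,0,1],[0,0,0,0,0,0,1]],
])

```text
time_s: 43.05
ee_pos: [434.0, 349.4, 136.0]
ee_rot: [-180.0, 0.0, 97.0]
force: [0.2, 0.4, -2.7]
gripper_width: 17.9
gripper_force: 40.0
```

```bash
cat > capm.py <<'E'
from h import *
s=env.state(); print(s["ee_pos"].round(1),s["ee_rot"].round(2),s["force"].round(1))
ims=[]
for n in("top","scene"):
    im,d=optics.grab_frame(n); P=cloud(n,d); z=P[...,2]; q=proj(n,(433,350,110)).astype(int)
    zt=s["ee_pos"][2]-4 if s["gripper_width"]<25 else 124
    m=seg(n,im,d,(8,150,60),(22,255,255),(q[0]-60,q[1]-50,q[0]+60,q[1]+50))&(z>zt-10)&(z<zt+10); print(n,rect(n,m,zt))
    ims.append(cv2.resize(im[q[1]-45:q[1]+45,q[0]-45:q[0]+45],(400,400),interpolation=2))
save("cap%.0f.png"%(10*s["time_s"]),np.hstack(ims)); print("cap%.0f.png"%(10*s["time_s"]))
E
python3 capm.py
```

```text
[434.  349.4 136. ] [-1.800e+02  2.000e-02  9.704e+01] [ 0.2  0.4 -2.7]
top (array([434.3, 345.8]), array([ 99.8, 176.6]), 7.03, 647)
scene (array([435.5, 348.8]), array([101.1, 175. ]), 6.83, 1459)
cap430.png
```

send_rows([
  [[0,0,0.0015,-0.009,0.01,0,1],[0,0,0,0,0,-0.02,1],[0,0,0,0,0,-0.01,1],[0,0,0,0,0,0,1],[0,0,0,0,0,0,1]],
])

```text
time_s: 43.65
ee_pos: [431.6, 352.4, 129.6]
ee_rot: [-180.0, 0.0, 97.3]
force: [1.1, -0.0, -2.0]
gripper_width: 17.7
gripper_force: 40.0
```

```bash
python3 capm.py
```

```text
[431.6 352.4 129.6] [-1.800e+02  1.000e-02  9.727e+01] [ 1.1 -0.  -2. ]
top (array([432. , 349.8]), array([ 99.6, 177.6]), 7.27, 641)
scene (array([433.3, 351.3]), array([101.1, 174.8]), 6.84, 1454)
cap436.png
```

send_rows([
  [[0,0,0,0.002,-0.005,0,1],[0,0,0,0,0,-0.006,1],[0,0,0,0,0,-0.005,1],[0,0,0,0,0,0,1]],
])

```text
time_s: 44.15
ee_pos: [432.2, 351.4, 127.9]
ee_rot: [180.0, -0.0, 97.3]
force: [-1.1, -0.4, 1.9]
gripper_width: 17.5
gripper_force: 40.0
```

Contact with the rim. I release, lift straight up and back away.

send_rows([
  [[0,0,0,0,0,0,0.4],[0,0,0,0,0,0,0],[0,0,0,0,0,0,-0.3],[0,0,0,0,0,0,-0.3],[0,0,0,0,0,0.1,-0.3],[0,0,0,0,0,0.2,-0.3],[0,0,0,0,0,0.2,-0.3],[0,0,0,0.05,-0.24,0.1,-0.3],[0,0,0,0.05,-0.24,0,-0.3],[0,0,0,0.05,-0.24,0,-0.3],[0,0,0,0.05,-0.24,0,-0.3],[0,0,0,0,0,0,-0.3]],
])

```text
time_s: 45.35
ee_pos: [472.3, 157.2, 246.6]
ee_rot: [180.0, 0.1, 96.9]
force: [0.5, 0.5, -0.2]
gripper_width: 59.1
gripper_force: 0.0
```

```bash
python3 capm.py; python3 look.py B
```

```text
[472.3 157.2 246.6] [1.7997e+02 1.3000e-01 9.6900e+01] [ 0.5  0.5 -0.2]
top (array([431.3, 358.6]), array([ 99.8, 158.1]), 7.32, 1340)
scene (array([433.5, 350.3]), array([101.6, 174.8]), 7.1, 2393)
cap454.png
hook grip (array([ 389.9, -444.3]), array([23. , 41.1]), 63.69, 94)
tooth [(array([ 242.2, -261.8]), 0.74), (array([ 481.7, -481.5]), 0.62)]
cap (array([ 634.9, -448.7]), array([42.4, 23.3]), 61.01, 7)
hook grip (array([ 391.5, -443.8]), array([23.2, 39.9]), 56.39, 78)
tooth [(array([ 248.1, -251.7]), 0.89), (array([ 470.3, -499.5]), 0.78)]
cap (array([ 638.8, -437.7]), array([0., 0.]), 0.0, 1)
```

View pics/lookB_t.png

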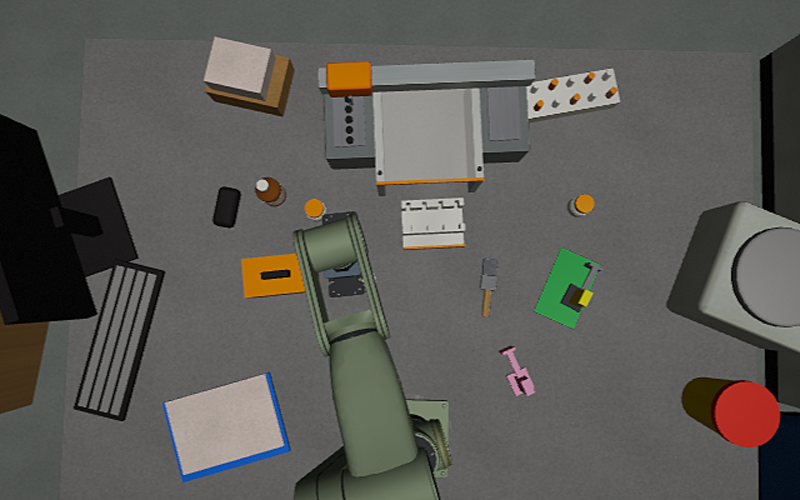

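The cap sits flush: scene reads (433.5, 350.3) at 7.1°, against the box's (433.4, 350.3) at 7.15°. The rack is out, the hook is on its mat and the bystanders are untouched. Handing in.

```bash
python3 -c "
from workcell import env
print(env.job_done())"
```

```text
the job is handed in; nothing more can be done
None
```

The job is handed in, with no verdict returned: the rack is out in front of the roof, all three frames stand home in the box and the cap sits flush on it; the hook was knocked after I put it back but still stands wholly on its mat by my measurement, so I left it there.

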